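# Turn a restored beaker fill-up on the photo board and chock it

## Robot

A 6-joint arm with a two-finger parallel gripper is mounted at the origin on a cart in front of the work surface, level with it; the furniture and walls round the work are solid. World frame = base frame: x ahead of the robot, y to its left, z up, the work surface at z = 0. Lengths are in m, angles in degrees, forces in N, time in s.
With the tool pointing down it reaches from about 0.3 to 0.75 m from the base axis. Payload 8.5 kg.
Tool frame: the origin (TCP) lies between the finger pads; the fingertips stand 14 mm ahead of it and the grasp point (between the pads) lies 5 mm behind it; z points along the fingers, y is the direction in which the jaws open and shut (so a half turn about z gives the same grasp; the last joint's range is limited). The gripper opens to 88 mm and grips with 3 to 60 N. Pads are 18 mm wide; open, the fingers measure 123 mm over their backs; the gripper's body (75 mm by 187 mm) begins 45 mm behind the grasp point.
Start: joints at [-78.856, 21.807, 74.336, -0, 83.858, -12.336], TCP at [0.219, -0.504, 0.253] pointing down, gripper open.
Joint ranges: [-178.18, 178.18], [-50.72, 133.34], [12.68, 142.11], [-81.47, 261.47], [9.98, 163.14], [-165.26, 165.26]. Speed limits (degrees/s): [136.94, 136.94, 180, 180, 180, 180].

## Interface

Orientations are given as a 3x3 rotation matrix whose columns are the frame's x, y, z axes.
In Python, from workcell import robot gives the robot as it stands.
- The arm moves only by the tool arm_command, never from a script. Its argument "targets" is a list of rows, each an object of numbers: "tx", "ty", "tz": the shift along the world's x, y, z in mm; "roll": the turn about the world's z in rad. In form: [{"tx": .., "ty": .., "tz": .., "roll": ..}, ...]. A call has 1 to 12 rows; each row shifts and turns the commanded pose from where the row before left it; what a row does not reach is not made up. A row lasts 1/10 s, in which the tool goes at most 50 mm and 8.59 degrees, less where a joint would pass 70% of its speed; a pose out of reach is approached as far as the arm can. A call is refused whole if a number of a shift passes 50 or a number of a turn 0.15, either way. A call with a gripper value outside its range is refused whole. "hand" is the opening, from -1 (shut) to 1 (fully open), set as the call begins (left out, the last holds). The fingers move at their own pace and stop on an object; "grip_force" is the grip in N (left out, the last holds). Time passes only in rows, so rows that do not move let the fingers close. It gives the time, the measured TCP pose, the force and the opening at its end, in the units of the state.
- robot.get_state(): the state, without advancing time (a new reading comes with each control period).
- robot.capture(name): name is "scene" or "top"; returns the picture (400x640x3 uint8, red, green, blue); there is no depth.
- robot.get_calibration(name): a dict with "vfov" (degrees; the focal length in pixels is half the picture's height over the tangent of half this angle, whatever the lens; pixels are square), "cx", "cy" (the principal point, pixels), "dist" ([k1, k2, p1, p2, k3] as OpenCV has them; the pictures are not rectified), "rvec" (rotation vector, rad) and "tvec" (3), from world to camera coordinates, as OpenCV has them. Camera axes: x right, y down, z forward; pixel columns grow to the right and rows downward; lengths in m; the calibration is good to about 2 mm. A picture is of the moment at which its call begins. get_calibration takes no time and is no camera call.
- robot.close_job(): hands the job in, once; it reports no verdict.
The state is a dict: "t": time; "joint_positions": joint angles; "joint_velocities": joint speeds; "joint_torque": joint torques, N m; "eef_pos": TCP position; "eef_rot": TCP orientation; "ft_force": force on the tool from outside, world axes, zero at the start; "torque": the same for the moment, N m; "finger_gap": finger opening in m.
Only numpy, scipy, OpenCV 4.12 (cv2) and the standard library are available. Lean on these libraries where they do the work, as an engineer would, in place of code of your own. Each camera call takes 0.05 s, during which the arm holds its last target.

## Task

The restored clay beaker lying on its side on the grey photo board is to be photographed from above with its white plaster fill showing: with fingertips on its top gently roll it along the board until the middle of the fill faces straight up, and let it come to rest. Then push the two wooden chocks along the board, one from each side, up snug against the beaker so that it cannot roll away, the fill still facing up. Only push: grasp and lift nothing, and leave the scale rod and the other things lying as they are.

Things in the scene. Friction and masses are not known exactly. Their poses are not given: they have to be found in the camera images.
- photo_board: fixed photo board: plywood base with a grey felt-covered foam pad, 150 mm (its x) by 460 mm (its y, the way the beaker rolls; +y to the robot's left), 24 mm thick; origin at the centre of its underside on the table, so its top is 24 mm above the origin. The pad gives under pressure, straight down, about 1 mm for 2.5 N, 10 mm at most, and comes back up
- beaker_mid (a point): middle of the axis of the loose clay-red beaker, a cylinder 64 mm in diameter, 106 mm long, 0.3 kg, lying across the board, this point 32 mm above the board's top. x axis: along the beaker, from its mouth (grey foam disc, nearer the robot) to its foot. Fingertips laid on its top, pressed down 1 to 5 mm and moved along the board roll it without slipping, half as far as they move; 32 mm of travel is 1 rad. Left alone it stops at once. Pushed at the side it may skid or run on
- fill_mid (a point): middle of the face of the white plaster fill, part of the beaker: 32 mm from its axis, 12 mm nearer the mouth than beaker_mid. The fill is 78 mm long from the mouth rim, spans about 60 degrees round, and shows as a white piece of the rim. z axis: straight out through the fill, must end pointing up; x as beaker_mid's. Starts 57 to 180 degrees from up, either side (roll the shorter way); if unseen from above it is underneath
- chock_left: loose wooden chock at the board's left end, 70 mm wide (its x), 50 mm long (its y), 26 mm high, 60 g; origin: centre of its underside. Its 45 degree face looks along its +y, to the robot's right, at the beaker: 2 mm high toe at y = +25 mm, up to the flat top at y = 0. Upright heel, where it is pushed, at y = -25 mm. Slides easily. It just touches the beaker when the beaker's axis is 40 mm ahead of its origin along +y
- chock_right: loose wooden chock at the board's right end, 70 mm wide (its x), 50 mm long (its y), 26 mm high, 60 g; origin: centre of its underside. Its 45 degree face looks along its +y, to the robot's left, at the beaker: 2 mm high toe at y = +25 mm, up to the flat top at y = 0. Upright heel, where it is pushed, at y = -25 mm. Slides easily. It just touches the beaker when the beaker's axis is 40 mm ahead of its origin along +y
- scale_rod: loose red and white square scale rod, 19 x 372 x 19 mm, long along its y, lying on the table along the board's near edge; origin at the centre of its underside; leave it alone
- sanding_block: loose cork sanding block, 50 x 76 x 28 mm, on the table between robot and board; origin at the centre of its underside; leave it alone
- small_bowl: loose white bowl, 76 mm across, 43 mm high, behind the board; origin at the centre of its underside; leave it alone
- brush: loose flat brush, 26 x 220 x 12 mm, long along its y, on the table between robot and board; origin at the centre of its underside; leave it alone

How it is judged (in metres and radians):
On the way:
1. the beaker has been rolled until its fill faces up (within about 14 degrees) and lies still on the board, both chocks still at least 10 mm clear of it (angle between fill_mid's own z axis and vertical below 0.24 rad and y of beaker_mid in the frame of chock_left above 0.05 m and y of beaker_mid in the frame of chock_right above 0.05 m and linear speed of beaker below 0.01 m/s and height (world z) of beaker_mid between 0.05 and 0.061 m), for 0.2 s.
At the end, for the whole second after the job is handed in: Beaker still, on the board within 40 mm of its centre line, fill within 0.24 rad (14 degrees) of straight up; both chocks flat on the board, one each side, square to the beaker within 0.25 rad, within 35 mm of its middle, touching it or at most 6 mm short of touching (angle between fill_mid's own z axis and vertical below 0.24 rad and linear speed of beaker below 0.01 m/s and height (world z) of beaker_mid between 0.05 and 0.061 m and angular speed of beaker below 0.2 rad/s and x of beaker_mid in the frame of photo_board between -0.04 and 0.04 m and y of beaker_mid in the frame of chock_left between 0.03 and 0.0465 m and x of beaker_mid in the frame of chock_left between -0.035 and 0.035 m and angle between the x axis of each of chock_left, chock_right and the x axis of beaker_mid, either way round below 0.25 rad and height (world z) of each of chock_left, chock_right below 0.031 m and y of beaker_mid in the frame of chock_right between 0.03 and 0.0465 m and x of beaker_mid in the frame of chock_right between -0.035 and 0.035 m).
It fails at once if the beaker or a chock is lifted by more than 12 mm (height (world z) of beaker_mid above 0.068 m or height (world z) of any of chock_left, chock_right above 0.036 m).
It fails at once if the beaker is pushed by its side and not by its top: the fingers press on it while the grasp point is lower than its top (contact force between the fingers and beaker above 1 N and height (world z) of the grasp point below 0.085 m).
It fails at once if the beaker falls off the board (height (world z) of beaker_mid below 0.042 m).
It fails at once if the beaker is handled roughly: rolled faster than 0.3 m/s or pressed by the fingers with more than 30 N (linear speed of beaker above 0.3 m/s or contact force between the fingers and beaker above 30 N).
It fails at once if the scale rod, sanding block, small bowl or brush is moved by more than 10 mm (distance of any of scale_rod, sanding_block, small_bowl, brush from where it was at the start of the episode above 0.01 m).
It also fails if it takes over 72 s, if anything falls off the work surface, if the arm or the gripper's body presses on something with over 40 N, if the wrist force passes 120 N, or if a joint passes its speed limit or range.

## Working session

There is one attempt and no reset: what is moved stays moved. The work goes in short steps, Python scripts to look and compute and a tool call to move; the robot and the scene stay as the last step left them, time stands still between calls to the robot, and variables do not carry over. Pictures are saved under pics/ and viewed, and the job is handed in when it is done.

Besides the shell and the picture viewer there is one more tool, called after "Emit:" as name(argument=value, ...) on one line, values as JSON. arm_command: Moves the arm, as the interface text tells. Its arguments: {"type":"object","properties":{"targets":{"type":"array","items":{"type":"object","properties":{"tx":{"type":"number"},"ty":{"type":"number"},"tz":{"type":"number"},"roll":{"type":"number"}}}},"hand":{"type":"number"},"grip_force":{"type":"number"}},"required":["targets"]}

```bash
mkdir -p pics; ls; python3 - <<'E'
from workcell import robot
import cv2
s=robot.get_state()
print(s['t'],s['eef_pos'],s['eef_rot'],s['finger_gap'],s['ft_force'])
for n in ['scene','top']:
    cv2.imwrite(f'pics/{n}0.png',robot.capture(n)[:,:,::-1]); print(n,robot.get_calibration(n))
E
```

```text
pics
0.0 [ 0.21907036 -0.50420371  0.25215784] [[ 9.17213540e-01  3.98395834e-01 -2.84522165e-04]
 [ 3.98395822e-01 -9.17212508e-01  1.40874506e-03]
 [ 3.00270875e-04 -1.40547249e-03 -9.99998967e-01]] 0.08775109185901303 [-0.15897651  0.15383838 -0.34636009]
scene {'vfov': 47.219269220357965, 'cx': 316.71547688584513, 'cy': 189.7196250243906, 'dist': array([-0.13442986,  0.        ,  0.        ,  0.        ,  0.        ]), 'rvec': array([ 0.95570492, -2.46541396,  1.08541381]), 'tvec': array([0.435959  , 0.31472069, 0.64537855])}
top {'vfov': 45.52614840510387, 'cx': 318.8126797255519, 'cy': 205.70572457161518, 'dist': array([-0.02712237,  0.        ,  0.        ,  0.        ,  0.        ]), 'rvec': array([ 2.13182876, -2.16583894,  0.12809662]), 'tvec': array([0.06397727, 0.56559792, 1.06723485])}
```

View pics/scene0.png

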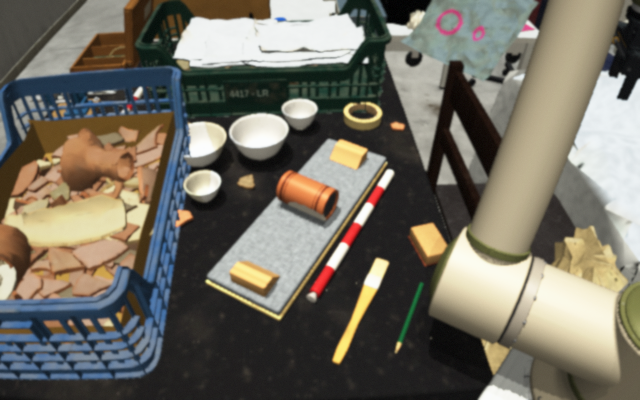

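View pics/top0.png

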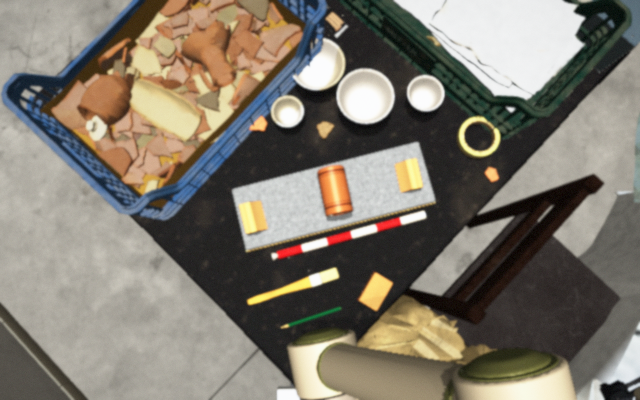

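```bash
python3 - <<'E'
import cv2
a=cv2.imread('pics/scene0.png')[130:330,190:410]; b=cv2.imread('pics/top0.png')[130:260,220:450]
cv2.imwrite('pics/za.png',cv2.resize(cv2.imread('pics/scene0.png')[160:230,260:350],None,fx=8,fy=8,interpolation=3))
cv2.imwrite('pics/zb.png',cv2.resize(b,None,fx=3.4,fy=3.4,interpolation=3))
E
```

```text
(no output)
```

View pics/za.png

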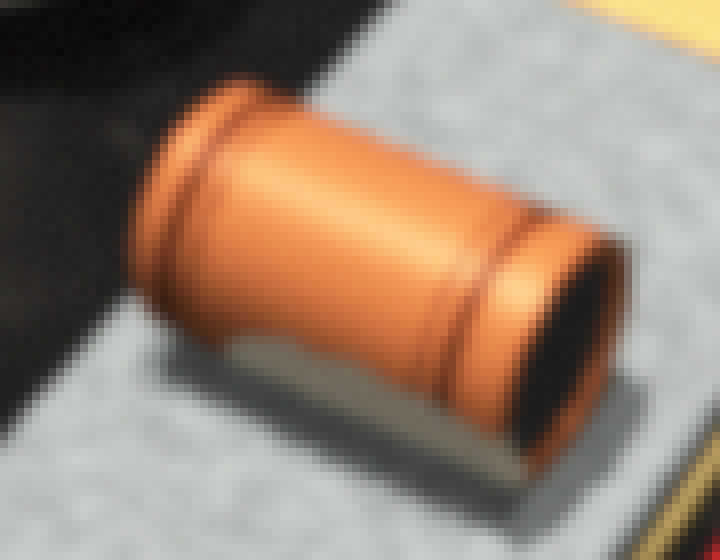

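View pics/zb.png

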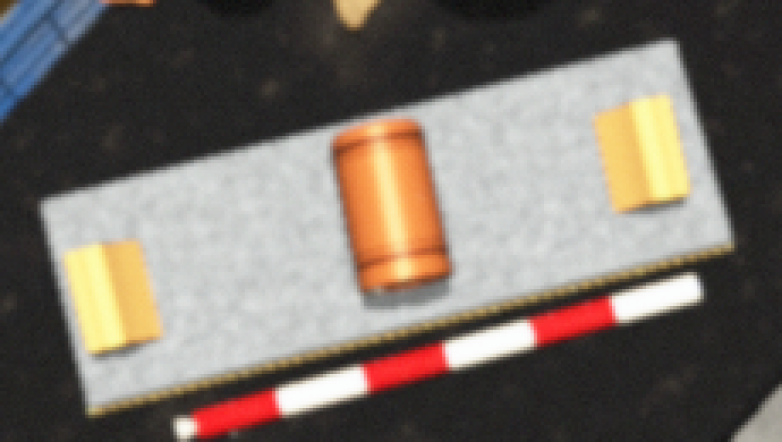

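```bash
cat > h.py <<'E'
import numpy as np,cv2
from workcell import robot
class C:
    def __init__(s,n):
        c=robot.get_calibration(n); f=200/np.tan(np.radians(c['vfov']/2))
        s.K=np.array([[f,0,c['cx']],[0,f,c['cy']],[0,0,1]]); s.d=c['dist']; s.r=c['rvec']; s.t=c['tvec']
        s.R=cv2.Rodrigues(s.r)[0]; s.o=-s.R.T@s.t
    def ray(s,p):
        u=cv2.undistortPoints(np.array(p,float).reshape(-1,1,2),s.K,s.d)[:,0]
        return np.c_[u,np.ones(len(u))]@s.R
    def plane(s,p,z):
        d=s.ray(p); return s.o+d*((z-s.o[2])/d[:,2])[:,None]
    def proj(s,P): return cv2.projectPoints(np.array(P,float).reshape(-1,3),s.r,s.t,s.K,s.d)[0][:,0]
E
python3 - <<'E'
from h import *
T=C('top');S=C('scene')
print(T.o,S.o)
im=cv2.imread('pics/top0.png'); hsv=cv2.cvtColor(im,cv2.COLOR_BGR2HSV)
z=lambda x,y:(220+(x+.5)/3.4-.5,130+(y+.5)/3.4-.5)
# board corners top surface: far-left, far-right, near-right, near-left
B=T.plane([z(40,199),z(676,40),z(733,245),z(88,408)],0.024)
print('board',B.round(4), [np.linalg.norm(B[i]-B[(i+1)%4]).round(4) for i in range(4)])
o=B.mean(0); ax=(B[0]-B[1]+B[3]-B[2]); ax/=np.linalg.norm(ax); yaw=np.degrees(np.arctan2(-ax[0],ax[1])); print('centre',o,'yaw',yaw)
def loc(P): 
    c,s=np.cos(np.radians(yaw)),np.sin(np.radians(yaw)); d=P-o; return np.c_[d[:,0]*c+d[:,1]*s,-d[:,0]*s+d[:,1]*c]
# chock left flat top: corners far-heel, near-heel, near-ridge, far-ridge
# beaker mask
m=((hsv[...,0]<16)&(hsv[...,1]>110)&(hsv[...,2]>60)).astype(np.uint8); r=np.zeros_like(m); r[150:225,310:365]=m[150:225,310:365]
n,l,st,ce=cv2.connectedComponentsWithStats(r); i=1+np.argmax(st[1:,4]); print('beaker',st[i],ce[i])
cn=max(cv2.findContours((l==i).astype(np.uint8),0,1)[0],key=cv2.contourArea)
rr=cv2.minAreaRect(cn); bx=cv2.boxPoints(rr); P=T.plane(bx,0.056); print(rr,P.round(4),loc(P).round(4),P.mean(0),[np.linalg.norm(P[i]-P[i-1]).round(4) for i in range(4)])
for nm,pts in dict(L=[(65,247),(91,353),(120,350),(97,243)],R=[(668,95),(690,198),(657,203),(632,99)]).items():
    P=T.plane([z(*p) for p in pts],0.05); print(nm,P.round(4),loc(P).round(4),[np.linalg.norm(P[i]-P[i-1]).round(4) for i in range(4)])
np.savez('b.npz',o=o,yaw=yaw)
E
```

```text
[0.42307814 0.04389772 1.13228185] [0.15131513 0.48997604 0.6653195 ]
board [[ 0.6135  0.2611  0.024 ]
 [ 0.719  -0.1849  0.024 ]
 [ 0.5732 -0.2179  0.024 ]
 [ 0.4681  0.227   0.024 ]] [np.float64(0.4583), np.float64(0.1495), np.float64(0.4571), np.float64(0.1493)]
centre [0.59344965 0.02132707 0.024     ] yaw 13.29481788947655
beaker [318 165  34  51 992] [334.38306452 190.41330645]
((334.3461608886719, 190.23074340820312), (48.83291244506836, 26.867908477783203), 78.69007110595703) [[ 0.6495  0.0591  0.056 ]
 [ 0.6608 -0.0017  0.056 ]
 [ 0.5495 -0.0211  0.056 ]
 [ 0.5384  0.039   0.056 ]] [[ 0.0633  0.0239]
 [ 0.0603 -0.0379]
 [-0.0526 -0.0311]
 [-0.0495  0.0298]] [0.5995533  0.01882753 0.056     ] [np.float64(0.1129), np.float64(0.0619), np.float64(0.1131), np.float64(0.0611)]
L [[0.5758 0.2388 0.05  ]
 [0.5038 0.2208 0.05  ]
 [0.5055 0.2013 0.05  ]
 [0.5782 0.2171 0.05  ]] [[ 0.0329  0.2157]
 [-0.0414  0.2148]
 [-0.0442  0.1954]
 [ 0.0302  0.194 ]] [np.float64(0.0218), np.float64(0.0742), np.float64(0.0196), np.float64(0.0744)]
R [[ 0.6736 -0.1724  0.05  ]
 [ 0.6022 -0.1842  0.05  ]
 [ 0.5992 -0.1618  0.05  ]
 [ 0.6712 -0.1477  0.05  ]] [[ 0.0335 -0.2069]
 [-0.0387 -0.2021]
 [-0.0366 -0.1795]
 [ 0.0368 -0.1824]] [np.float64(0.0248), np.float64(0.0724), np.float64(0.0226), np.float64(0.0734)]
```

```bash
cat >> h.py <<'E'
def cyl(cam,px,c,yaw,R=.032):
    """angle from up towards +y(left) and axial coord of ray hits on cylinder"""
    a=np.array([np.cos(yaw),np.sin(yaw),0]); l=np.array([-np.sin(yaw),np.cos(yaw),0]); u=np.array([0,0,1.])
    out=[]
    for d in cam.ray(px):
        d=d/np.linalg.norm(d); w=cam.o-c
        A=np.array([d@l,d@u]);W=np.array([w@l,w@u])
        q=[A@A,2*A@W,W@W-R*R]; disc=q[1]**2-4*q[0]*q[2]
        s=(-q[1]-np.sqrt(max(disc,0)))/(2*q[0]); P=W+s*A
        out.append((np.degrees(np.arctan2(P[0],P[1])),(w+s*d)@a*1e3,disc>0))
    return out
E
python3 - <<'E'
from h import *
T=C('top');S=C('scene')
c=np.array([.5985,.0185,.056]);yaw=np.radians(10.2)
z=lambda x,y:(260+(x+.5)/8-.5,160+(y+.5)/8-.5)
for p in [(230,338),(350,355),(440,400),(520,450),(230,352),(380,425),(500,485)]: print(p,cyl(S,[z(*p)],c,yaw))
a=np.array([np.cos(yaw),np.sin(yaw),0]); l=np.array([-np.sin(yaw),np.cos(yaw),0]);u=np.array([0,0,1])
im=cv2.imread('pics/scene0.png'); ov=cv2.resize(im[160:230,260:350],None,fx=8,fy=8,interpolation=3)
for x in(-.053,.053):
    for t in np.radians(np.arange(0,360,10)):
        P=c+a*x+.032*(np.sin(t)*l+np.cos(t)*u); q=S.proj(P)[0]; cv2.circle(ov,(int((q[0]-259.5)*8),int((q[1]-159.5)*8)),2,(255,0,0),-1)
im=cv2.imread('pics/top0.png'); o2=cv2.resize(im[150:230,300:380],None,fx=7,fy=7,interpolation=3)
for x in(-.053,.053):
    for t in np.radians(np.arange(0,360,10)):
        P=c+a*x+.032*(np.sin(t)*l+np.cos(t)*u); q=T.proj(P)[0]; cv2.circle(o2,(int((q[0]-299.5)*7),int((q[1]-149.5)*7)),2,(255,0,0),-1)
cv2.imwrite('pics/ov.png',ov);cv2.imwrite('pics/o2.png',o2)
E
```

```text
(230, 338) [(np.float64(104.54116697126558), np.float64(22.402214961413282), np.True_)]
(350, 355) [(np.float64(80.53531191526965), np.float64(-12.882356393727617), np.True_)]
(440, 400) [(np.float64(82.87299347281703), np.float64(-38.06135106535122), np.True_)]
(520, 450) [(np.float64(90.61934916356155), np.float64(-60.1340569701474), np.True_)]
(230, 352) [(np.float64(129.46364698315074), np.float64(27.190641564991953), np.False_)]
(380, 425) [(np.float64(129.3921788976296), np.float64(-17.230459695219473), np.False_)]
(500, 485) [(np.float64(129.31133126499844), np.float64(-51.73602187349717), np.False_)]
```

View pics/ov.png

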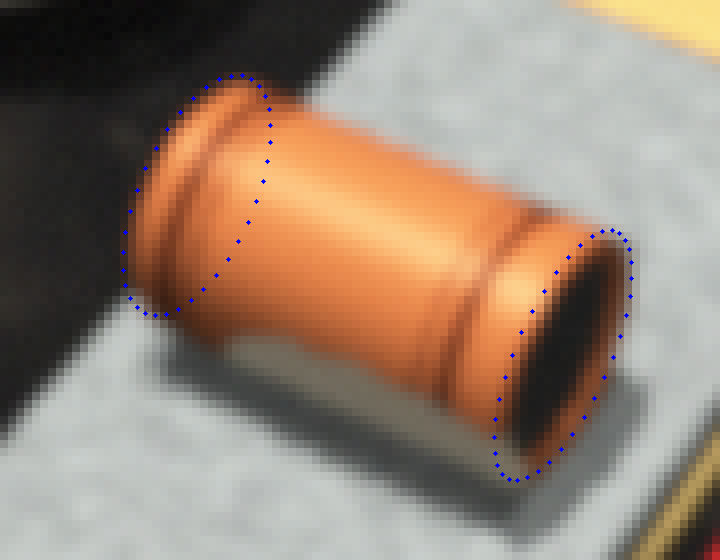

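View pics/o2.png

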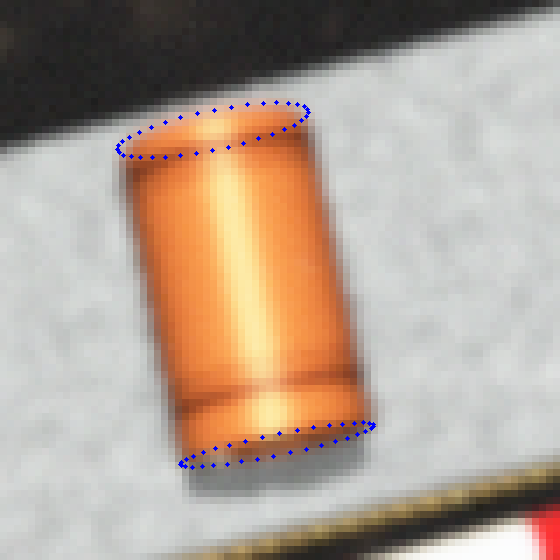

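Emit:
arm_command(targets=[{"tx":25,"ty":36,"roll":-0.0193},{"tx":25,"ty":36,"roll":-0.0193},{"tx":25,"ty":36,"roll":-0.0193},{"tx":25,"ty":36,"roll":-0.0193},{"tx":25,"ty":36,"roll":-0.0193},{"tx":25,"ty":36,"roll":-0.0193},{"tx":25,"ty":36,"roll":-0.0193},{"tx":25,"ty":36,"roll":-0.0193},{"tx":25,"ty":36,"roll":-0.0193},{"tx":25,"ty":36,"roll":-0.0193},{"tx":25,"ty":36,"roll":-0.0193},{"tx":25,"ty":36,"roll":-0.0193}], hand=-1, grip_force=20)

```text
validation failed for argument at $.ta...
```

Emit:
arm_command(targets=[{"tx":25,"ty":36,"tz":0,"roll":-0.02},{"tx":25,"ty":36,"tz":0,"roll":-0.02},{"tx":25,"ty":36,"tz":0,"roll":-0.02},{"tx":25,"ty":36,"tz":0,"roll":-0.02},{"tx":25,"ty":36,"tz":0,"roll":-0.02},{"tx":25,"ty":36,"tz":0,"roll":-0.02},{"tx":25,"ty":36,"tz":0,"roll":-0.02},{"tx":25,"ty":36,"tz":0,"roll":-0.02},{"tx":25,"ty":36,"tz":0,"roll":-0.02},{"tx":25,"ty":36,"tz":0,"roll":-0.02},{"tx":25,"ty":36,"tz":0,"roll":-0.02},{"tx":25,"ty":36,"tz":0,"roll":-0.01}], hand=-1, grip_force=20)

```text
t: 1.3
eef_pos: [0.5198, -0.0706, 0.2526]
eef_rot: [[0.984, 0.178, -0.0], [0.178, -0.984, 0.0], [-0.0, -0.0, -1.0]]
ft_force: [0.6, -0.2, -0.1]
finger_gap: 0.0005
```

Emit:
arm_command(targets=[{"tx":19,"ty":26,"tz":-10,"roll":0},{"tx":19,"ty":26,"tz":-20,"roll":0},{"tx":19,"ty":26,"tz":-20,"roll":0},{"tx":19,"ty":25,"tz":-20,"roll":0},{"tx":0,"ty":0,"tz":-20,"roll":0},{"tx":0,"ty":0,"tz":-20,"roll":0},{"tx":0,"ty":0,"tz":-20,"roll":0},{"tx":0,"ty":0,"tz":-12,"roll":0},{"tx":0,"ty":0,"tz":0,"roll":0}])

```text
t: 2.2
eef_pos: [0.5944, 0.0306, 0.1092]
eef_rot: [[0.984, 0.179, -0.003], [0.179, -0.984, 0.001], [-0.003, -0.001, -1.0]]
ft_force: [0.4, 0.3, 0.7]
finger_gap: 0.0001
```

```bash
python3 - <<'E'
from h import *
print(robot.get_state()['ft_force'])
a=robot.capture('scene')[:,:,::-1]
cv2.imwrite('pics/s1.png',a);cv2.imwrite('pics/s1z.png',cv2.resize(a[120:260,230:390],None,fx=4,fy=4,interpolation=3))
E
```

```text
[0.41760308 0.29723796 0.65843445]
```

View pics/s1z.png

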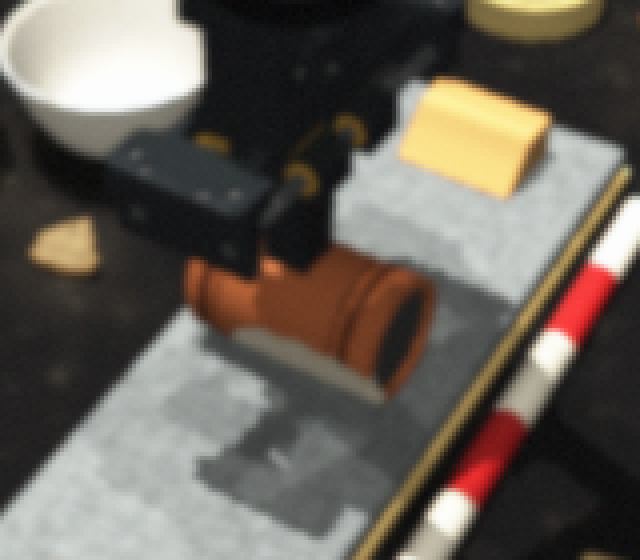

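Emit:
arm_command(targets=[{"tx":1,"ty":1,"tz":-4,"roll":0},{"tx":0,"ty":0,"tz":-3,"roll":0},{"tx":0,"ty":0,"tz":-3,"roll":0},{"tx":0,"ty":0,"tz":0,"roll":0}])

```text
t: 2.65
eef_pos: [0.5964, 0.0316, 0.101]
eef_rot: [[0.984, 0.179, 0.001], [0.179, -0.984, -0.0], [0.001, 0.0, -1.0]]
ft_force: [0.4, 0.2, 2.8]
finger_gap: 0.0008
```

Emit:
arm_command(targets=[{"tx":0,"ty":0,"tz":-2,"roll":0},{"tx":0.5,"ty":-3,"tz":0,"roll":0},{"tx":1,"ty":-6,"tz":0,"roll":0},{"tx":1.3,"ty":-7,"tz":0,"roll":0},{"tx":1.3,"ty":-7,"tz":0,"roll":0},{"tx":1.3,"ty":-7,"tz":0,"roll":0},{"tx":1.3,"ty":-7,"tz":0,"roll":0},{"tx":1.3,"ty":-7,"tz":0,"roll":0},{"tx":1,"ty":-6,"tz":0,"roll":0},{"tx":0.5,"ty":-3,"tz":0,"roll":0},{"tx":0.3,"ty":-2,"tz":0,"roll":0},{"tx":0,"ty":0,"tz":0,"roll":0}])

```text
t: 3.85
eef_pos: [0.6067, -0.0239, 0.0995]
eef_rot: [[0.984, 0.178, 0.002], [0.178, -0.984, -0.001], [0.002, 0.001, -1.0]]
ft_force: [2.1, -0.4, 5.5]
finger_gap: 0.0005
```

Emit:
arm_command(targets=[{"tx":0,"ty":0,"tz":3,"roll":0},{"tx":0,"ty":0,"tz":6,"roll":0},{"tx":0,"ty":0,"tz":10,"roll":0},{"tx":0,"ty":0,"tz":20,"roll":0},{"tx":0,"ty":0,"tz":20,"roll":0}])

```text
t: 4.35
eef_pos: [0.6056, -0.0233, 0.1587]
eef_rot: [[0.984, 0.179, -0.001], [0.179, -0.984, 0.0], [-0.001, -0.0, -1.0]]
ft_force: [-0.5, -0.2, -0.1]
finger_gap: 0.0004
```

```bash
python3 - <<'E'
from h import *
print(robot.get_state()['ft_force'])
for n in ['scene','top']:
    a=robot.capture(n)[:,:,::-1]; cv2.imwrite(f'pics/{n}2.png',a)
    b=a[120:260,230:390] if n=='scene' else a[140:240,290:410]
    cv2.imwrite(f'pics/{n}2z.png',cv2.resize(b,None,fx=5,fy=5,interpolation=3)[:600])
E
```

```text
[-0.52120166 -0.16912706 -0.05152005]
```

View pics/scene2z.png

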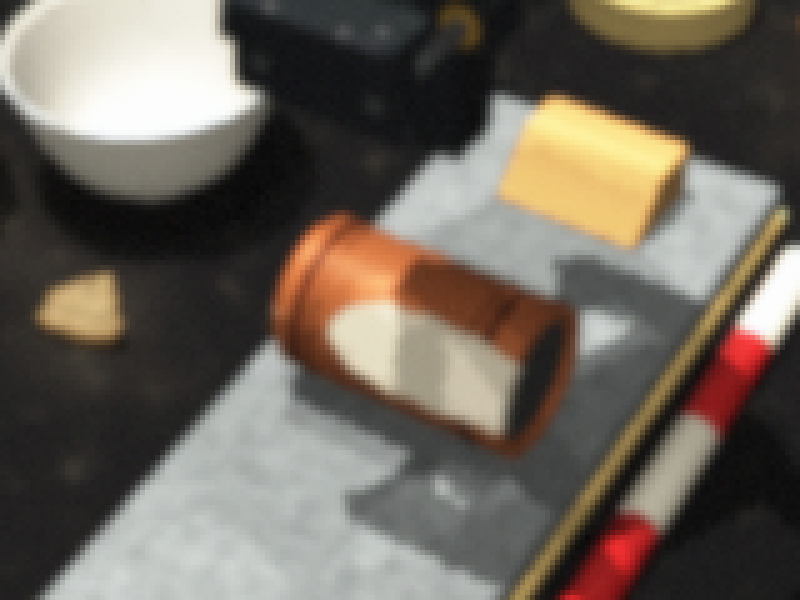

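View pics/top2z.png

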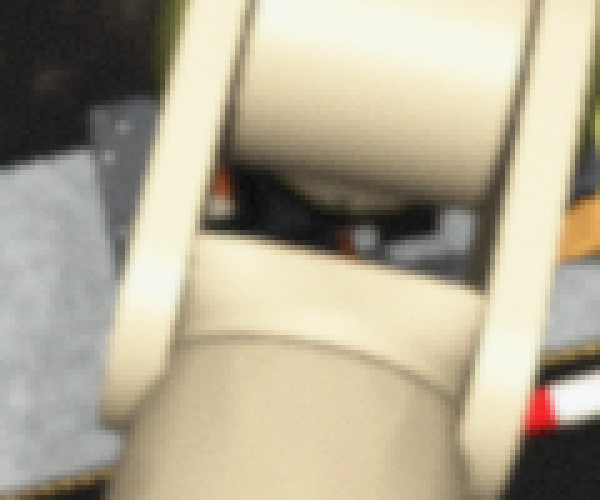

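```bash
cat > fill.py <<'E'
from h import *
import sys
def run(fn,c,yaw,out,thr=75):
    S=C('scene'); im=cv2.imread(fn); hsv=cv2.cvtColor(im,cv2.COLOR_BGR2HSV)
    a=np.array([np.cos(yaw),np.sin(yaw),0]); l=np.array([-np.sin(yaw),np.cos(yaw),0]);u=np.array([0,0,1])
    pts=lambda x:[c+a*x+.032*(np.sin(t)*l+np.cos(t)*u) for t in np.radians(np.arange(0,360,10))]
    e=[S.proj(pts(x)) for x in(-.053,.053)]
    hull=cv2.convexHull(np.vstack(e).astype(np.float32)).astype(int)
    m=np.zeros(im.shape[:2],np.uint8); cv2.fillPoly(m,[hull],1)
    w=(m>0)&(hsv[...,1]<thr)&(hsv[...,2]>95)
    ys,xs=np.nonzero(w); r=[q for q in cyl(S,np.c_[xs,ys],c,yaw) if q[2] and -53<q[1]<30]
    r=np.array(r,float); print('n',len(r))
    for lo in range(-50,30,10):
        k=r[(r[:,1]>=lo)&(r[:,1]<lo+10),0]
        if len(k)>3: print(lo,k.min().round(1),k.max().round(1),((k.min()+k.max())/2).round(1))
    x0,y0=hull.reshape(-1,2).min(0)-10; x1,y1=hull.reshape(-1,2).max(0)+10
    v=im.copy(); v[w]=(0,255,0); v=cv2.resize(np.hstack([im[y0:y1,x0:x1],v[y0:y1,x0:x1]]),None,fx=4,fy=4,interpolation=3)
    for q in np.vstack(e): cv2.circle(v,(int((q[0]-x0+.5)*4),int((q[1]-y0+.5)*4)),1,(255,0,0),-1)
    cv2.imwrite(out,v)
E
python3 -c "
from fill import *
run('pics/scene2.png',np.array([.6035,-.009,.056]),np.radians(10.2),'pics/f2.png')"
```

```text
n 589
-50 -38.8 95.1 28.1
-40 -37.5 98.6 30.6
-30 -33.1 100.6 33.8
-20 -36.5 99.1 31.3
-10 -40.8 103.2 31.2
0 -39.2 98.9 29.9
10 -33.9 95.1 30.6
20 -37.9 80.1 21.1
```

View pics/f2.png

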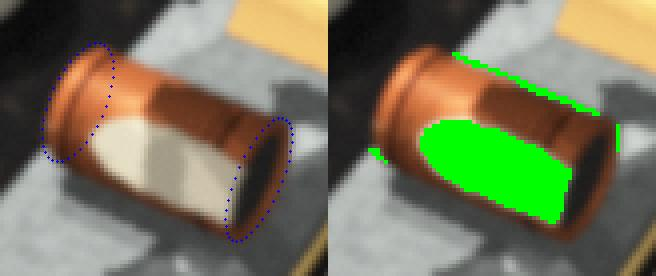

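```bash
sed -i "s/    ys,xs=np.nonzero(w)/    n,lb,st,_=cv2.connectedComponentsWithStats(w.astype(np.uint8),connectivity=4); w=lb==1+np.argmax(st[1:,4])\n    ys,xs=np.nonzero(w)/" fill.py
python3 -c "
from fill import *
for d in (0,.003):
  run('pics/scene2.png',np.array([.6035,-.009+d,.056]),np.radians(10.2),'pics/f2.png')"
```

```text
n 554
-50 36.7 95.1 65.9
-40 34.4 98.6 66.5
-30 34.8 100.6 67.7
-20 33.8 99.1 66.5
-10 36.5 103.2 69.9
0 36.9 98.9 67.9
10 42.3 95.1 68.7
20 57.0 80.1 68.5
n 543
-50 32.9 90.3 61.6
-40 30.5 91.9 61.2
-30 30.9 93.5 62.2
-20 29.9 92.3 61.1
-10 33.5 95.7 64.6
0 33.0 92.1 62.6
10 39.8 86.3 63.0
20 54.4 73.1 63.7
```

Emit:
arm_command(targets=[{"tx":-1.5,"ty":9,"tz":0,"roll":0},{"tx":-1.5,"ty":10,"tz":-10,"roll":0},{"tx":-1.5,"ty":9,"tz":-20,"roll":0},{"tx":0,"ty":0,"tz":-14,"roll":0},{"tx":0,"ty":0,"tz":-8,"roll":0},{"tx":0,"ty":0,"tz":-4,"roll":0},{"tx":0,"ty":0,"tz":-3,"roll":0},{"tx":0,"ty":0,"tz":0,"roll":0}])

```text
t: 5.25
eef_pos: [0.6008, 0.0046, 0.099]
eef_rot: [[0.984, 0.179, -0.002], [0.179, -0.984, -0.0], [-0.002, -0.0, -1.0]]
ft_force: [-5.9, -0.7, 6.7]
finger_gap: 0.0002
```

Emit:
arm_command(targets=[{"tx":0.5,"ty":-3,"tz":0,"roll":0},{"tx":1,"ty":-6,"tz":0,"roll":0},{"tx":1.3,"ty":-7,"tz":0,"roll":0},{"tx":1.3,"ty":-7,"tz":0,"roll":0},{"tx":1.3,"ty":-7,"tz":0,"roll":0},{"tx":1.3,"ty":-7,"tz":0,"roll":0},{"tx":1.3,"ty":-7,"tz":0,"roll":0},{"tx":1,"ty":-6,"tz":0,"roll":0},{"tx":0.5,"ty":-3,"tz":0,"roll":0},{"tx":0.3,"ty":-2,"tz":0,"roll":0},{"tx":0,"ty":0,"tz":0,"roll":0}])

```text
t: 6.35
eef_pos: [0.6113, -0.0511, 0.0996]
eef_rot: [[0.984, 0.178, 0.001], [0.178, -0.984, -0.001], [0.001, 0.001, -1.0]]
ft_force: [-3.3, -1.2, 5.3]
finger_gap: 0.0001
```

Emit:
arm_command(targets=[{"tx":0,"ty":0,"tz":3,"roll":0},{"tx":0,"ty":0,"tz":6,"roll":0},{"tx":0,"ty":0,"tz":10,"roll":0},{"tx":0,"ty":0,"tz":20,"roll":0},{"tx":0,"ty":0,"tz":20,"roll":0},{"tx":0,"ty":0,"tz":0,"roll":0}])

```text
t: 6.95
eef_pos: [0.6124, -0.0506, 0.1609]
eef_rot: [[0.984, 0.179, 0.006], [0.179, -0.984, -0.002], [0.005, 0.003, -1.0]]
ft_force: [-0.1, 0.4, -0.1]
finger_gap: 0.0004
```

```bash
python3 - <<'E'
from fill import *
cv2.imwrite('pics/scene3.png',robot.capture('scene')[:,:,::-1])
run('pics/scene3.png',np.array([.6085,-.036,.056]),np.radians(10.2),'pics/f3.png')
E
```

```text
n 512
-50 -36.3 38.8 1.2
-40 -32.2 40.3 4.0
-30 -36.4 43.7 3.6
-20 -36.6 42.6 3.0
-10 -36.8 44.2 3.7
0 -37.1 43.7 3.3
10 -14.8 39.3 12.2
20 -1.2 28.7 13.8
```

View pics/f3.png

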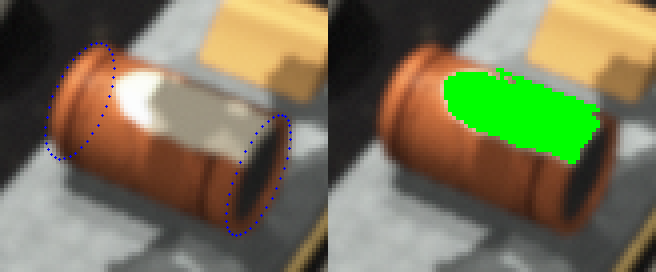

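Emit:
arm_command(targets=[{"tx":-15,"ty":-40,"tz":20,"roll":0},{"tx":-15,"ty":-40,"tz":20,"roll":0},{"tx":-15,"ty":-40,"tz":20,"roll":0},{"tx":-15,"ty":-40,"tz":0,"roll":0},{"tx":-15,"ty":-40,"tz":0,"roll":0},{"tx":-15,"ty":-40,"tz":0,"roll":0}])

```text
t: 7.6
eef_pos: [0.5202, -0.2918, 0.2168]
eef_rot: [[0.984, 0.179, -0.001], [0.179, -0.984, 0.001], [-0.001, -0.001, -1.0]]
ft_force: [0.7, -0.8, 0.3]
finger_gap: 0.0006
```

```bash
python3 - <<'E'
from fill import *
for n in ['scene','top']:
    a=robot.capture(n)[:,:,::-1]; cv2.imwrite(f'pics/{n}4.png',a)
    b=a[120:260,230:390] if n=='scene' else a[130:260,270:430]
    cv2.imwrite(f'pics/{n}4z.png',cv2.resize(b,None,fx=4,fy=4,interpolation=3)[:600])
E
```

```text
(no output)
```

View pics/scene4z.png

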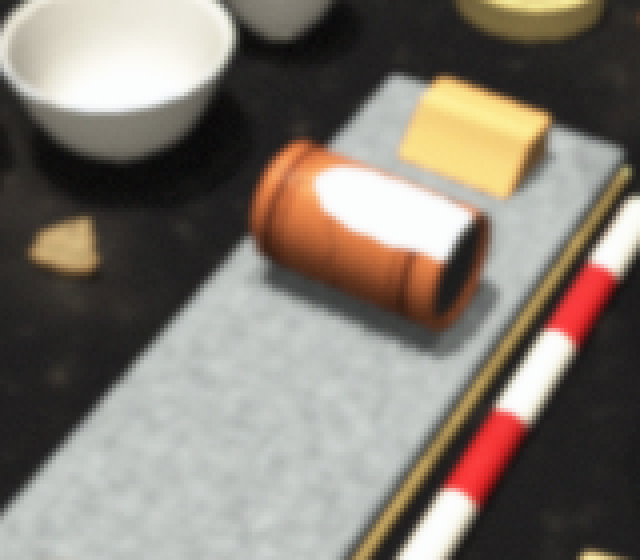

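View pics/top4z.png

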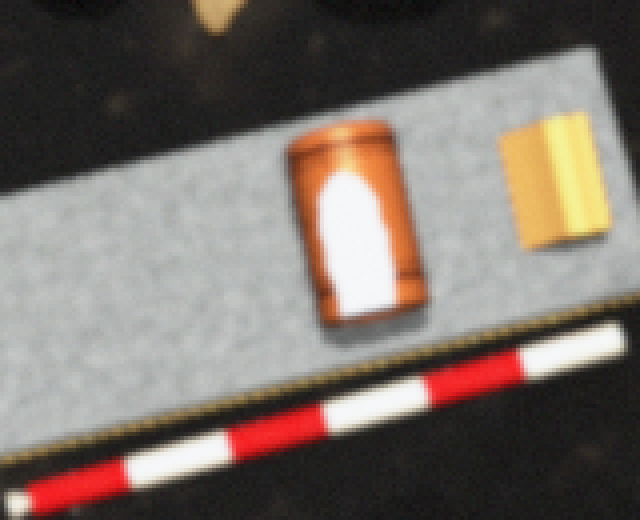

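```bash
cat > meas.py <<'E'
from fill import *
def beaker(fn,x0,x1,z=.056):
    T=C('top'); im=cv2.imread(fn); hsv=cv2.cvtColor(im,cv2.COLOR_BGR2HSV)
    m=((hsv[...,0]<16)&(hsv[...,1]>110)&(hsv[...,2]>60))|(hsv.min(2)*0+(im.min(2)>235)>0)
    r=np.zeros(m.shape,np.uint8); r[150:225,x0:x1]=m[150:225,x0:x1]
    n,lb,st,_=cv2.connectedComponentsWithStats(r); lb=(lb==1+np.argmax(st[1:,4])).astype(np.uint8)
    cn=max(cv2.findContours(lb,0,1)[0],key=cv2.contourArea); rr=cv2.minAreaRect(cn)
    P=T.plane(cv2.boxPoints(rr),z); s=[np.linalg.norm(P[i]-P[i-1])*1e3 for i in range(4)]
    k=1 if s[1]>s[0] else 0
    d=P[k]-P[k-1]; d=d*np.sign(d[0]); print('beaker',P.mean(0).round(4),np.round(s,1),'yaw',np.degrees(np.arctan2(d[1],d[0])))
    w=(im.min(2)>190)&(lb>0); ys,xs=np.nonzero(w); return T,np.c_[xs,ys]
def fill_top(T,px,c,yaw):
    r=np.array(cyl(T,px,c,yaw),float)
    for lo in range(-50,30,10):
        k=r[(r[:,1]>=lo)&(r[:,1]<lo+10),0]
        if len(k)>3: print(lo,k.min().round(1),k.max().round(1),((k.min()+k.max())/2).round(1))
def show(fn,cam,c,yaw,out):
    im=cv2.imread(fn); a=np.array([np.cos(yaw),np.sin(yaw),0]); l=np.array([-np.sin(yaw),np.cos(yaw),0]);u=np.array([0,0,1])
    q=cam.proj([c+a*x+.032*(np.sin(t)*l+np.cos(t)*u) for x in(-.053,.053) for t in np.radians(np.arange(0,360,10))])
    x0,y0=(q.min(0)-10).astype(int);x1,y1=(q.max(0)+10).astype(int)
    v=cv2.resize(im[y0:y1,x0:x1],None,fx=6,fy=6,interpolation=3)
    for p in q: cv2.circle(v,(int((p[0]-x0+.5)*6),int((p[1]-y0+.5)*6)),1,(255,0,0),-1)
    cv2.imwrite(out,v); return v
E
python3 - <<'E'
from meas import *
T,px=beaker('pics/top4.png',330,390)
S=C('scene')
c=np.array([.6055,-.037,.056]);yaw=np.radians(10.2)
fill_top(T,px,c,yaw); run('pics/scene4.png',c,yaw,'pics/f4.png',60)
a=show('pics/top4.png',T,c,yaw,'pics/a.png');b=show('pics/scene4.png',S,c,yaw,'pics/b.png')
h=max(a.shape[0],b.shape[0]); p=lambda v:np.pad(v,((0,h-v.shape[0]),(0,0),(0,0)))
o=np.hstack([p(a),p(b)]); f=min(1,780/o.shape[1],590/o.shape[0]); cv2.imwrite('pics/ab.png',cv2.resize(o,None,fx=f,fy=f))
E
```

```text
beaker [ 0.6105 -0.037   0.056 ] [112.7  62.1 112.8  61.3] yaw 10.661981801321184Traceback (most recent call last):
  File "<stdin>", line 5, in <module>
  File "meas.py", line 13, in fill_top
    r=np.array(cyl(T,px,c,yaw),float)
               ~~~^^^^^^^^^^^^
  File "h.py", line 18, in cyl
    for d in cam.ray(px):
             ~~~~~~~^^^^
  File "h.py", line 9, in ray
    u=cv2.undistortPoints(np.array(p,float).reshape(-1,1,2),s.K,s.d)[:,0]
      ~~~~~~~~~~~~~~~~~~~^^^^^^^^^^^^^^^^^^^^^^^^^^^^^^^^^^^^^^^^^^^
cv2.error: OpenCV(4.12.0) /io/opencv/modules/calib3d/src/undistort.dispatch.cpp:347: error: (-215:Assertion failed) CV_IS_MAT(_src) && CV_IS_MAT(_dst) && (_src->rows == 1 || _src->cols == 1) && (_dst->rows == 1 || _dst->cols == 1) && _src->cols + _src->rows - 1 == _dst->rows + _dst->cols - 1 && (CV_MAT_TYPE(_src->type) == CV_32FC2 || CV_MAT_TYPE(_src->type) == CV_64FC2) && (CV_MAT_TYPE(_dst->type) == CV_32FC2 || CV_MAT_TYPE(_dst->type) == CV_64FC2) in function 'cvUndistortPointsInternal'
```

```bash
sed -i 's/    w=(im.min(2)>190)/    lb=cv2.fillPoly(lb,[cn],1)\n    w=(im.min(2)>170)/' meas.py
cat > go.py <<'E'
from meas import *
def go(tag,c,yawd,x0,x1):
    T,px=beaker(f'pics/top{tag}.png',x0,x1)
    S=C('scene'); yaw=np.radians(yawd); c=np.array(c)
    if len(px): fill_top(T,px,c,yaw)
    run(f'pics/scene{tag}.png',c,yaw,'pics/f.png',60)
    a=show(f'pics/top{tag}.png',T,c,yaw,'pics/a.png');b=show(f'pics/scene{tag}.png',S,c,yaw,'pics/b.png')
    h=max(a.shape[0],b.shape[0]); p=lambda v:np.pad(v,((0,h-v.shape[0]),(0,0),(0,0)))
    o=np.hstack([p(a),p(b)]); f=min(1,780/o.shape[1],590/o.shape[0]); cv2.imwrite(f'pics/ab{tag}.png',cv2.resize(o,None,fx=f,fy=f))
E
python3 -c "
from go import *
go(4,[.609,-.0368,.056],10.4,330,390)"
```

```text
beaker [ 0.6105 -0.037   0.056 ] [112.7  62.1 112.8  61.3] yaw 10.661981801321184
n 547
-50 -36.8 43.3 3.3
-40 -37.4 45.5 4.1
-30 -33.0 47.6 7.3
-20 -38.2 47.1 4.4
-10 -39.2 47.3 4.0
0 -40.7 44.8 2.1
10 -34.4 40.4 3.0
20 0.3 26.3 13.3
```

View pics/ab4.png

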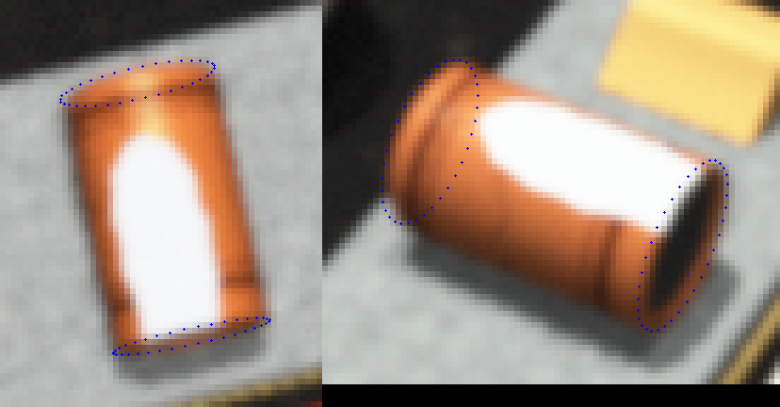

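```bash
grep -n "w=" meas.py; python3 - <<'E'
from meas import *
im=cv2.imread('pics/top4.png'); T=C('top'); c=np.array([.609,-.0368,.056]);yaw=np.radians(10.4)
print(im[190,340:380].tolist()[::4])
w=np.zeros(im.shape[:2],np.uint8); w[165:215,335:385]=(im[165:215,335:385].min(2)>165)&(im[165:215,335:385,0]>175)
n,lb,st,_=cv2.connectedComponentsWithStats(w); i=1+np.argmax(st[1:,4]); print(st[i])
# subpixel per-row edges
g=im[...,0].astype(float)
for y in range(178,205,3):
    xs=np.nonzero(lb[y]==i)[0]
    if len(xs): r=cyl(T,[(xs[0]-.5,y),(xs[-1]+.5,y)],c,yaw); print(y,xs[0],xs[-1],[round(float(q[0]),1) for q in r],round(float(r[0][0]+r[1][0])/2,1),round(float(r[0][1])))
E
```

```text
12:    w=(im.min(2)>170)&(lb>0); ys,xs=np.nonzero(w); return T,np.c_[xs,ys]
[[184, 185, 183], [153, 155, 156], [45, 85, 169], [244, 242, 244], [248, 246, 245], [248, 247, 245], [247, 246, 245], [94, 145, 232], [52, 97, 186], [173, 176, 174]]
[350 172  19  37 514]
178 350 363 [36.4, -20.5] 8.0 17
181 350 364 [39.4, -22.0] 8.7 10
184 350 364 [42.4, -19.2] 11.6 4
187 350 366 [45.6, -25.2] 10.2 -3
190 351 366 [43.8, -22.3] 10.7 -10
193 351 367 [47.0, -23.9] 11.6 -16
196 352 367 [45.1, -21.0] 12.0 -24
199 353 368 [43.2, -22.6] 10.3 -31
202 354 368 [41.4, -19.8] 10.8 -38
```

Emit:
arm_command(targets=[{"tx":12,"ty":37,"tz":0,"roll":0},{"tx":12,"ty":37,"tz":0,"roll":0},{"tx":12,"ty":37,"tz":0,"roll":0},{"tx":12,"ty":37,"tz":0,"roll":0},{"tx":13,"ty":37,"tz":-10,"roll":0},{"tx":13,"ty":37,"tz":-20,"roll":0},{"tx":13,"ty":36,"tz":-20,"roll":0},{"tx":0,"ty":0,"tz":-30,"roll":0},{"tx":0,"ty":0,"tz":-20,"roll":0},{"tx":0,"ty":0,"tz":-5,"roll":0},{"tx":0,"ty":0,"tz":0,"roll":0}])

```text
t: 8.8
eef_pos: [0.6079, -0.0319, 0.112]
eef_rot: [[0.984, 0.179, -0.002], [0.179, -0.984, 0.001], [-0.002, -0.001, -1.0]]
ft_force: [0.4, -0.1, 0.5]
finger_gap: 0.0004
```

Emit:
arm_command(targets=[{"tx":0,"ty":0,"tz":-6,"roll":0},{"tx":0,"ty":0,"tz":-4,"roll":0},{"tx":0,"ty":0,"tz":-3,"roll":0},{"tx":0,"ty":0,"tz":0,"roll":0},{"tx":0.5,"ty":-3,"tz":0,"roll":0},{"tx":0.6,"ty":-3,"tz":0,"roll":0},{"tx":0.6,"ty":-3,"tz":0,"roll":0},{"tx":0.5,"ty":-3,"tz":0,"roll":0},{"tx":0,"ty":0,"tz":0,"roll":0}])

```text
t: 9.7
eef_pos: [0.6108, -0.0452, 0.1002]
eef_rot: [[0.984, 0.178, 0.001], [0.178, -0.984, -0.0], [0.001, 0.001, -1.0]]
ft_force: [-0.9, 0.4, 5.3]
finger_gap: 0.0002
```

Emit:
arm_command(targets=[{"tx":0,"ty":0,"tz":3,"roll":0},{"tx":0,"ty":0,"tz":6,"roll":0},{"tx":0,"ty":0,"tz":15,"roll":0},{"tx":-10,"ty":-30,"tz":30,"roll":0},{"tx":-15,"ty":-40,"tz":30,"roll":0},{"tx":-15,"ty":-40,"tz":30,"roll":0},{"tx":-15,"ty":-40,"tz":0,"roll":0},{"tx":-15,"ty":-40,"tz":0,"roll":0},{"tx":-15,"ty":-40,"tz":0,"roll":0},{"tx":0,"ty":0,"tz":0,"roll":0}])

```text
t: 10.7
eef_pos: [0.5249, -0.2752, 0.2111]
eef_rot: [[0.985, 0.174, -0.001], [0.174, -0.985, -0.001], [-0.001, 0.0, -1.0]]
ft_force: [0.3, 0.1, -1.1]
finger_gap: 0.0003
```

```bash
cat > m2.py <<'E'
from go import *
def cap(tag):
    for n in ['scene','top']:
        cv2.imwrite(f'pics/{n}{tag}.png',robot.capture(n)[:,:,::-1])
def topfill(tag,c,yawd,x0,x1):
    im=cv2.imread(f'pics/top{tag}.png'); T=C('top'); c=np.array(c);yaw=np.radians(yawd)
    w=np.zeros(im.shape[:2],np.uint8); s=im[165:215,x0:x1]; w[165:215,x0:x1]=(s.min(2)>200)
    n,lb,st,_=cv2.connectedComponentsWithStats(w); i=1+np.argmax(st[1:,4]); print(st[i])
    o=[]
    for y in range(st[i][1]+6,st[i][1]+st[i][3]-3):
        xs=np.nonzero(lb[y]==i)[0]; r=cyl(T,[(xs[0]-.5,y),(xs[-1]+.5,y)],c,yaw); o.append((r[0][0],r[1][0]))
    o=np.array(o,float); print('top fill edges',o.mean(0).round(1),'mid',o.mean().round(1))
E
python3 - <<'E'
from m2 import *
cap(5)
topfill(4,[.609,-.0368,.056],10.4,335,385)
c=[.610,-.0427,.056]
topfill(5,c,10.4,335,388); go(5,c,10.4,330,392)
E
```

```text
[350 173  19  36 480]
top fill edges [ 42.  -19.8] mid 11.1
[355 172  19  35 475]
top fill edges [ 30.3 -31.9] mid -0.8
beaker [ 0.6118 -0.0432  0.056 ] [113.5  62.1 113.7  61.3] yaw 10.41453552983782
n 441
-50 -35.7 31.6 -2.1
-40 -36.6 33.0 -1.8
-30 -37.6 35.7 -1.0
-20 -39.0 36.4 -1.3
-10 -33.8 34.6 0.4
0 -41.4 32.0 -4.7
10 -35.4 27.3 -4.1
20 -23.9 15.7 -4.1
```

View pics/ab5.png

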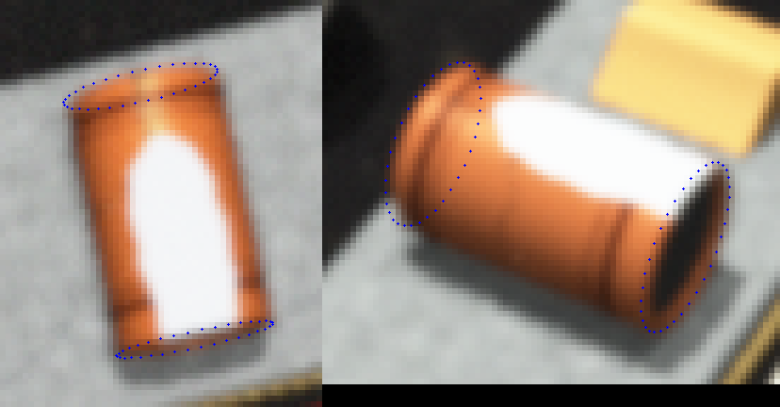

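```bash
python3 - <<'E'
from m2 import *
print(robot.get_state()['joint_positions'],robot.get_state()['t'])
T=C('top')
im=cv2.imread('pics/top5.png')
print(T.proj([[.62,.30,.1],[.45,.27,.1],[.45,.35,.1],[.63,.24,.1]]))
cv2.imwrite('pics/cl.png',cv2.resize(im[120:260,130:290],None,fx=4.5,fy=4.2,interpolation=3))
cv2.imwrite('pics/cR.png',cv2.resize(im[145:205,380:440],None,fx=10,fy=10,interpolation=3))
cv2.imwrite('pics/cL.png',cv2.resize(im[190:245,225:280],None,fx=10,fy=10,interpolation=3))
E
```

```text
[-3.87258373e+01  2.78356881e+01  7.13775544e+01  1.74111782e-02
  8.08269067e+01  4.10633604e+01] 10.8
[[207.26506925 179.86396423]
 [219.88115007 257.00479722]
 [183.144002   257.5197052 ]
 [234.34813943 174.93179789]]
```

View pics/cR.png

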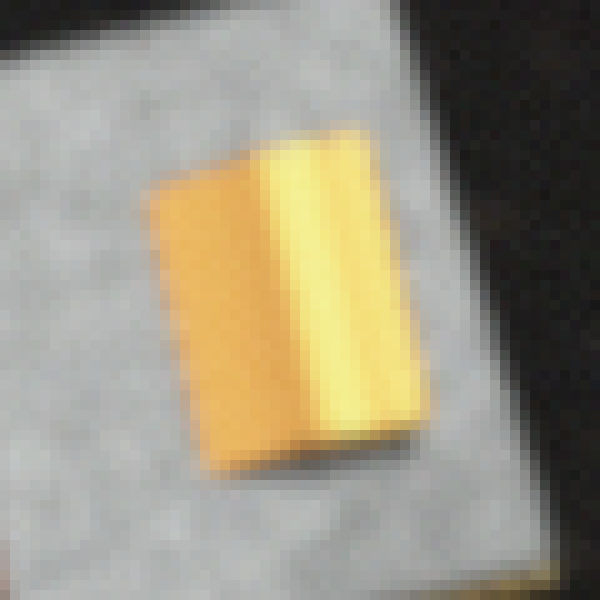

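View pics/cL.png

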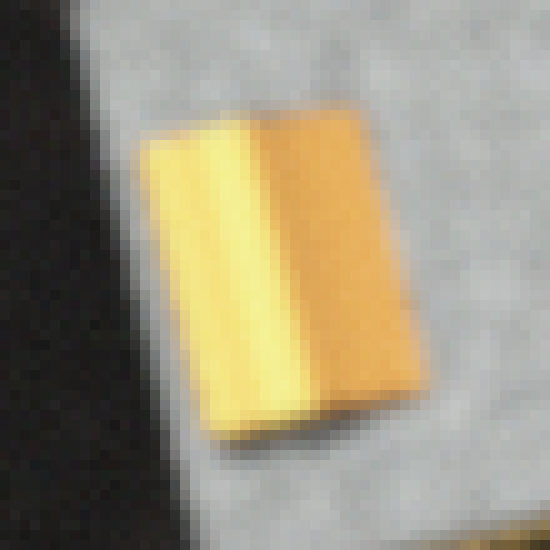

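View pics/cl.png

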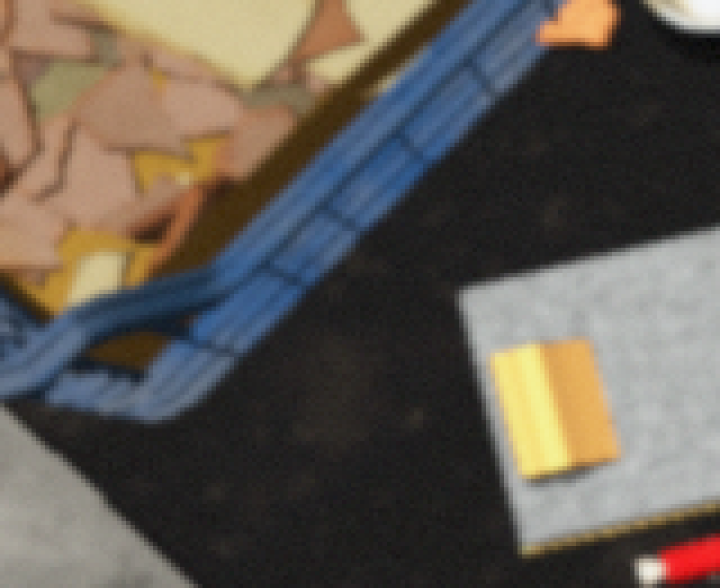

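```bash
python3 - <<'E'
from m2 import *
T=C('top')
c=np.array([.6105,-.0428]);y=np.radians(10.4);a=np.array([np.cos(y),np.sin(y)]);l=np.array([-np.sin(y),np.cos(y)])
for nm,o,D in [('R',(380,145),dict(heel=((370,130),(430,420),.05),ridge=((257,150),(315,445),.05),toe=((150,195),(205,470),.026))),
 ('L',(225,190),dict(heel=((143,150),(205,440),.05),ridge=((257,125),(322,410),.05),toe=((363,110),(428,390),.026)))]:
  for k,(p,q,z) in D.items():
    P=T.plane([(o[0]+v[0]/10-.5,o[1]+v[1]/10-.5) for v in(p,q)],z)[:,:2]; d=P[0]-P[1]; m=P.mean(0)
    print(nm,k,m.round(4),'len',np.linalg.norm(d).round(4),'yaw',np.degrees(np.arctan2(d[1],d[0])).round(1),'rel a,l',((m-c)@a).round(4),((m-c)@l).round(4))
E
```

```text
R heel [ 0.6396 -0.1787] len 0.0692 yaw 9.1 rel a,l 0.0041 -0.1389
R ridge [ 0.6348 -0.1522] len 0.0703 yaw 8.7 rel a,l 0.0041 -0.112
R toe [ 0.6315 -0.1307] len 0.0669 yaw 9.1 rel a,l 0.0048 -0.0902
L heel [0.5373 0.2313] len 0.0685 yaw 12.3 rel a,l -0.0226 0.2829
L ridge [0.5432 0.2049] len 0.0676 yaw 12.9 rel a,l -0.0215 0.2558
L toe [0.5495 0.1836] len 0.0679 yaw 13.0 rel a,l -0.0191 0.2337
```

```bash
python3 - <<'E'
from m2 import *
T=C('top');S=C('scene')
a=cv2.imread('pics/top5.png')[140:320,380:620];b=cv2.imread('pics/scene5.png')[40:290,380:600]
B=[[.557,-.255,.1],[.545,-.18,.1],[.742,-.224,.1],[.73,-.15,.1]]
print(T.proj(B),S.proj(B))
a=cv2.resize(a,None,fx=1.65,fy=1.65,interpolation=3); b=cv2.resize(b,None,fx=1.8,fy=1.8,interpolation=3)
h=max(len(a),len(b)); p=lambda v:np.pad(v,((0,h-len(v)),(0,0),(0,0)))
cv2.imwrite('pics/ch.png',np.hstack([p(a),p(b)]))
E
```

```text
[[460.53567542 203.96737483]
 [426.45731397 209.99191371]
 [442.1370243  122.1541509 ]
 [409.26274785 127.89002831]] [[406.18842281 124.81328618]
 [390.9141195  142.06693521]
 [332.67913039  99.4291573 ]
 [315.16129496 114.12277212]]
```

View pics/ch.png

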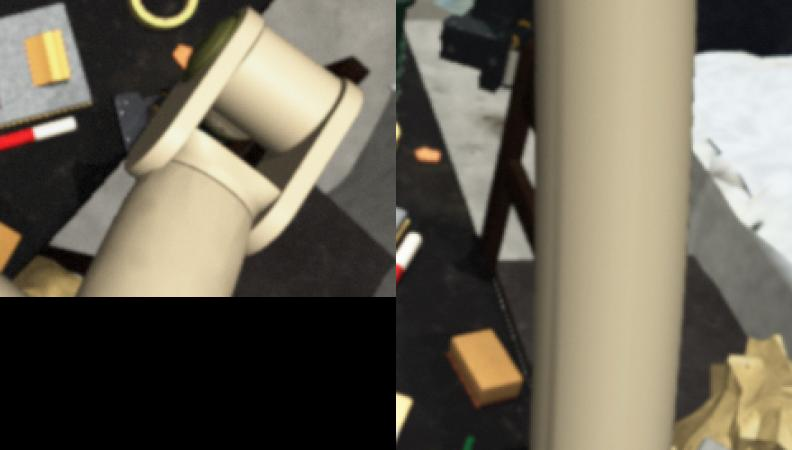

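```bash
python3 - <<'E'
from m2 import *
T=C('top');S=C('scene')
a=cv2.imread('pics/top0.png')[160:330,400:620];b=cv2.imread('pics/scene0.png')[40:230,400:620]
cv2.imwrite('pics/ch.png',np.hstack([cv2.resize(a,(396,306),interpolation=3),cv2.resize(b[:170],(396,306),interpolation=3)]))
def tri(p,q):
    d1=T.ray([p])[0];d2=S.ray([q])[0]; A=np.c_[d1,-d2]; s=np.linalg.lstsq(A,S.o-T.o,rcond=None)[0]
    x=T.o+s[0]*d1;y=S.o+s[1]*d2; return ((x+y)/2).round(3),np.linalg.norm(x-y).round(3)
for p in [(470,222),(600,182),(412,292),(465,312)]:
    for q in [(457,65),(432,170),(545,205),(470,95)]: print(p,q,*tri(p,q))
E
```

```text
(470, 222) (457, 65) [ 0.481 -0.225  0.286] 0.042
(470, 222) (432, 170) [ 0.519 -0.325 -0.048] 0.026
(470, 222) (545, 205) [ 0.376 -0.291  0.051] 0.289
(470, 222) (470, 95) [ 0.471 -0.25   0.221] 0.076
(600, 182) (457, 65) [ 0.598 -0.554  0.12 ] 0.002
(600, 182) (432, 170) [ 0.738 -0.936 -0.556] 0.06
(600, 182) (545, 205) [ 0.468 -0.75  -0.271] 0.389
(600, 182) (470, 95) [ 0.599 -0.636 -0.002] 0.043
(412, 292) (457, 65) [ 0.391 -0.09   0.365] 0.017
(412, 292) (432, 170) [ 0.392 -0.121  0.147] 0.046
(412, 292) (545, 205) [ 0.295 -0.148  0.141] 0.156
(412, 292) (470, 95) [ 0.378 -0.104  0.315] 0.005
(465, 312) (457, 65) [ 0.385 -0.159  0.346] 0.084
(465, 312) (432, 170) [ 0.383 -0.208  0.108] 0.137
(465, 312) (545, 205) [ 0.275 -0.283  0.036] 0.09
(465, 312) (470, 95) [ 0.372 -0.183  0.286] 0.064
```

View pics/ch.png

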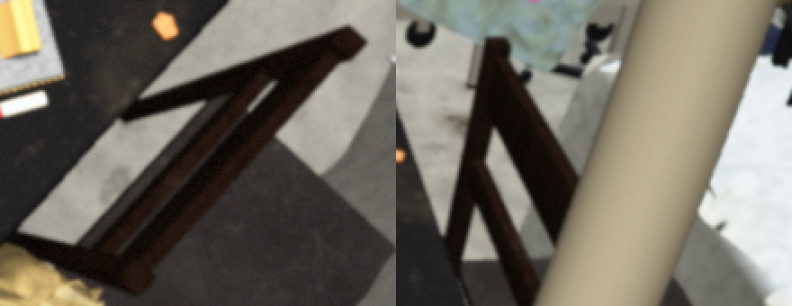

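Emit:
arm_command(targets=[{"tx":11,"ty":6,"tz":0,"roll":0.142},{"tx":11,"ty":6,"tz":0,"roll":0.142},{"tx":11,"ty":6,"tz":0,"roll":0.142},{"tx":11,"ty":6,"tz":0,"roll":0.142},{"tx":11,"ty":6,"tz":0,"roll":0.142},{"tx":11,"ty":6,"tz":0,"roll":0.142},{"tx":11,"ty":6,"tz":0,"roll":0.142},{"tx":11,"ty":6,"tz":0,"roll":0.142},{"tx":11,"ty":6,"tz":0,"roll":0.142},{"tx":10,"ty":6,"tz":0,"roll":0.142},{"tx":10,"ty":6,"tz":0,"roll":0.142},{"tx":0,"ty":0,"tz":0,"roll":0}], hand=-0.43)

```text
t: 12.0
eef_pos: [0.6467, -0.2024, 0.2109]
eef_rot: [[-0.175, 0.985, -0.0], [0.985, 0.175, 0.001], [0.001, -0.0, -1.0]]
ft_force: [0.6, -0.6, 0.7]
finger_gap: 0.0251
```

Emit:
arm_command(targets=[{"tx":-3,"ty":0,"tz":-15,"roll":0},{"tx":0,"ty":0,"tz":-30,"roll":0},{"tx":0,"ty":0,"tz":-30,"roll":0},{"tx":0,"ty":0,"tz":-30,"roll":0},{"tx":0,"ty":0,"tz":-30,"roll":0},{"tx":0,"ty":0,"tz":-16,"roll":0},{"tx":0,"ty":0,"tz":-10,"roll":0},{"tx":0,"ty":0,"tz":0,"roll":0}])

```text
t: 12.8
eef_pos: [0.6422, -0.2044, 0.0493]
eef_rot: [[-0.169, 0.986, -0.002], [0.986, 0.169, 0.001], [0.001, -0.002, -1.0]]
ft_force: [0.1, 0.7, 0.7]
finger_gap: 0.0249
```

```bash
python3 - <<'E'
from m2 import *
cap(6)
a=cv2.imread('pics/scene6.png')[80:260,230:430]
cv2.imwrite('pics/s6.png',cv2.resize(a,None,fx=3.3,fy=3.3,interpolation=3))
E
```

```text
(no output)
```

View pics/s6.png

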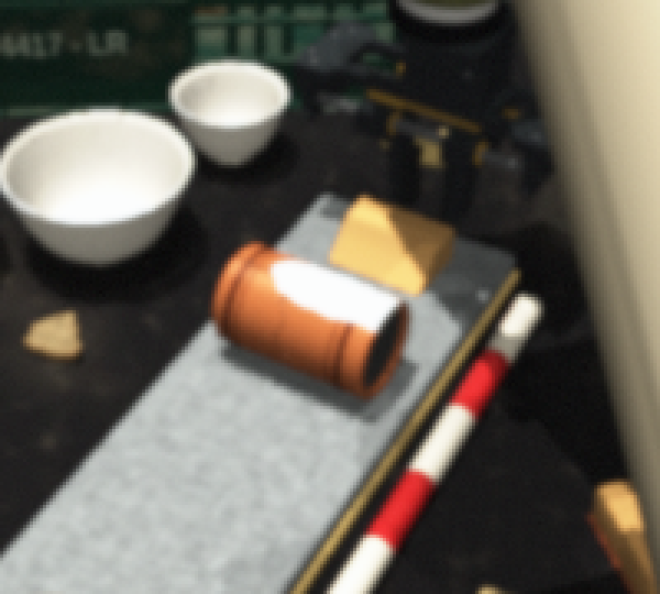

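Emit:
arm_command(targets=[{"tx":-1.4,"ty":7.6,"tz":0,"roll":0},{"tx":-1.4,"ty":7.6,"tz":0,"roll":0},{"tx":-1.3,"ty":7,"tz":0,"roll":0},{"tx":-1.3,"ty":7,"tz":0,"roll":0},{"tx":-1.3,"ty":7,"tz":0,"roll":0},{"tx":-1.3,"ty":7,"tz":0,"roll":0},{"tx":-1.3,"ty":7,"tz":0,"roll":0},{"tx":-1.3,"ty":7,"tz":0,"roll":0},{"tx":-1.2,"ty":7,"tz":0,"roll":0},{"tx":-1.2,"ty":7,"tz":0,"roll":0},{"tx":-0.8,"ty":5,"tz":0,"roll":0},{"tx":-0.4,"ty":2,"tz":0,"roll":0}])

```text
t: 14.1
eef_pos: [0.6284, -0.1263, 0.0502]
eef_rot: [[-0.171, 0.985, -0.0], [0.985, 0.171, 0.0], [0.0, -0.0, -1.0]]
ft_force: [-0.1, 0.3, 0.4]
finger_gap: 0.025
```

```bash
python3 - <<'E'
from m2 import *
s=robot.get_state();print(s['eef_pos'],s['ft_force'])
cap(7)
a=cv2.imread('pics/scene7.png')[80:260,230:430]
cv2.imwrite('pics/s7.png',cv2.resize(a,None,fx=3.3,fy=3.3,interpolation=3))
E
```

```text
[ 0.62840634 -0.12627173  0.05022122] [-0.06180729  0.29505703  0.44652576]
```

View pics/s7.png

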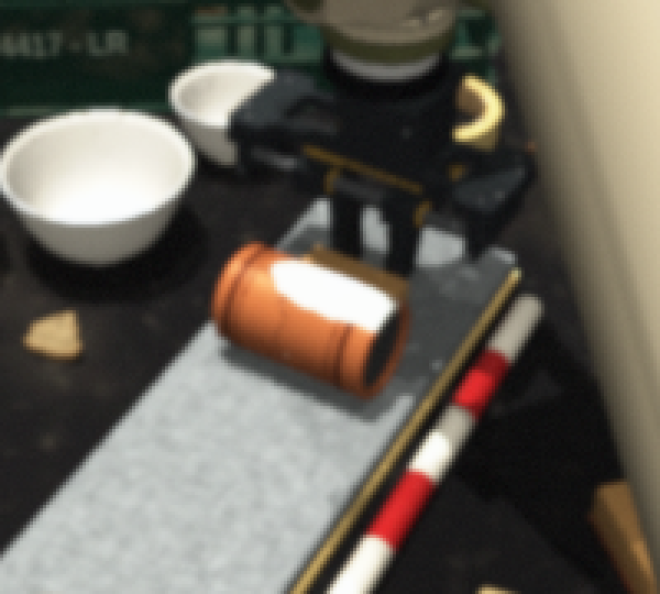

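View pics/top7.png

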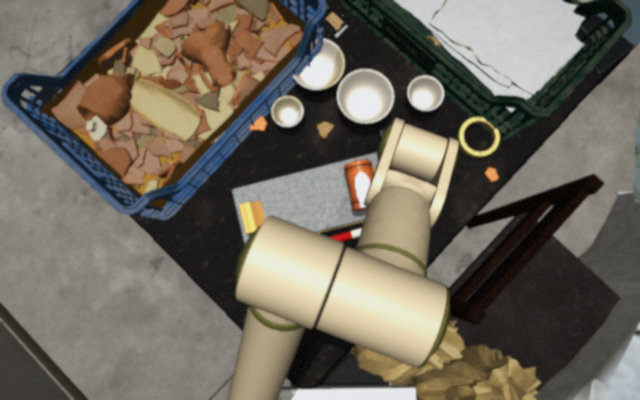

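Emit:
arm_command(targets=[{"tx":-0.4,"ty":2,"tz":0,"roll":0},{"tx":-0.3,"ty":2,"tz":0,"roll":0},{"tx":-0.4,"ty":2,"tz":0,"roll":0},{"tx":-0.3,"ty":2,"tz":0,"roll":0},{"tx":0,"ty":0,"tz":0,"roll":0}])

```text
t: 14.7
eef_pos: [0.627, -0.1186, 0.0502]
eef_rot: [[-0.17, 0.985, -0.0], [0.985, 0.17, 0.0], [0.0, -0.0, -1.0]]
ft_force: [-0.7, 0.5, 0.7]
finger_gap: 0.0252
```

Emit:
arm_command(targets=[{"tx":2,"ty":-10,"tz":0,"roll":0},{"tx":2,"ty":-10,"tz":10,"roll":0},{"tx":0,"ty":0,"tz":30,"roll":0},{"tx":0,"ty":0,"tz":40,"roll":0},{"tx":0,"ty":0,"tz":40,"roll":0},{"tx":0,"ty":-40,"tz":40,"roll":0},{"tx":-20,"ty":-40,"tz":0,"roll":0},{"tx":-20,"ty":-40,"tz":0,"roll":0},{"tx":-20,"ty":-40,"tz":0,"roll":0},{"tx":-20,"ty":-40,"tz":0,"roll":0}])

```text
t: 15.7
eef_pos: [0.5498, -0.3367, 0.2066]
eef_rot: [[-0.17, 0.986, 0.001], [0.986, 0.17, -0.001], [-0.001, 0.001, -1.0]]
ft_force: [-0.1, -0.5, -0.9]
finger_gap: 0.0251
```

```bash
python3 - <<'E'
from m2 import *
s=robot.get_state();print(s['eef_pos'],s['ft_force'])
cap(8)
a=cv2.imread('pics/scene8.png')[140:240,270:390];b=cv2.imread('pics/top8.png')[145:225,330:430]
cv2.imwrite('pics/s8.png',cv2.resize(a,None,fx=6,fy=5.9,interpolation=3))
cv2.imwrite('pics/t8.png',cv2.resize(b,None,fx=7,fy=7,interpolation=3))
topfill(8,[.6105,-.0428,.056],10.4,335,388)
E
```

```text
[ 0.54983665 -0.33673181  0.20661776] [-0.05110522 -0.53390654 -0.87886191]
[355 172  19  35 473]
top fill edges [ 30.5 -31.4] mid -0.5
```

View pics/t8.png

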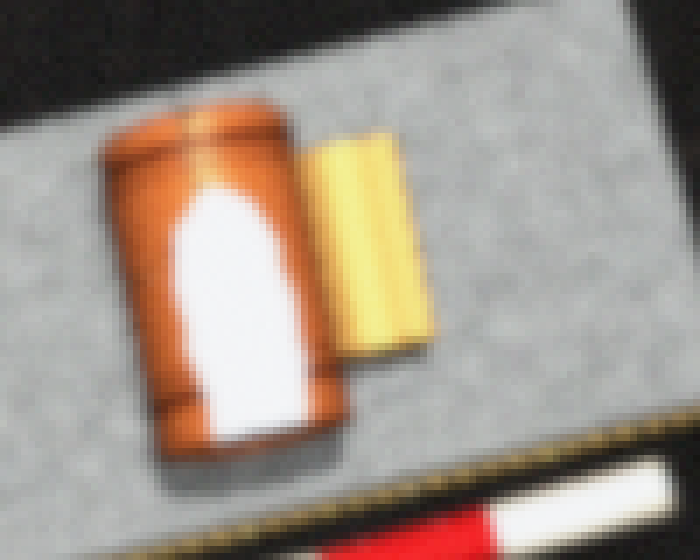

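View pics/s8.png

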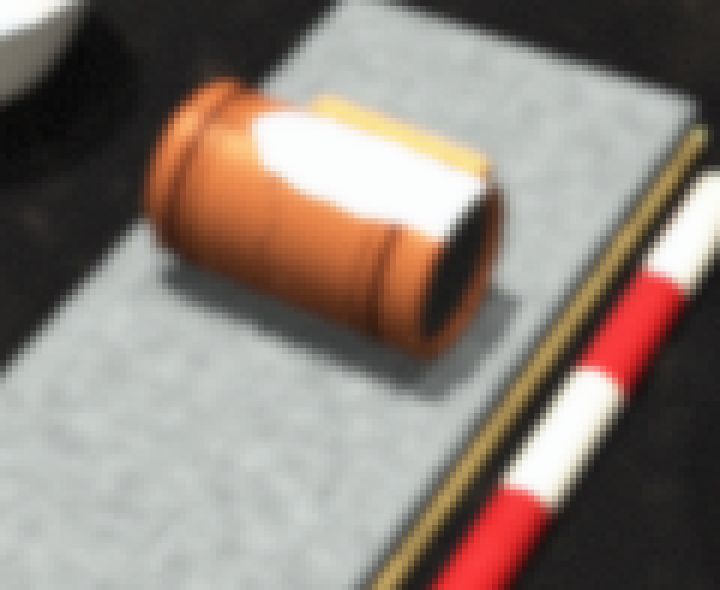

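```bash
python3 - <<'E'
from m2 import *
T=C('top')
c=np.array([.6105,-.0428]);y=np.radians(10.4);a=np.array([np.cos(y),np.sin(y)]);l=np.array([-np.sin(y),np.cos(y)])
P=T.plane([(330+v[0]/7-.5,145+v[1]/7-.5) for v in((395,132),(436,340))],.05)[:,:2]; d=P[0]-P[1]; m=P.mean(0)
print(np.linalg.norm(d),np.degrees(np.arctan2(d[1],d[0])),(m-c)@a,(m-c)@l)
print((np.array([.627,-.1186])-c)@l)
beaker('pics/top8.png',330,384)
E
```

```text
0.07068700941746943 9.024644871450736 0.0037949194885094563 -0.06647133144588963
-0.07753328338428889
beaker [ 0.6119 -0.0449  0.056 ] [113.   65.3 113.2  64.5] yaw 10.617972032772348
```

Emit:
arm_command(targets=[{"tx":0,"ty":30,"tz":5,"roll":0.01},{"tx":0,"ty":45,"tz":5,"roll":0.01},{"tx":0,"ty":45,"tz":0,"roll":0.01},{"tx":0,"ty":45,"tz":0,"roll":0.01},{"tx":-2,"ty":45,"tz":0,"roll":0.01},{"tx":-2,"ty":45,"tz":0,"roll":0},{"tx":-2,"ty":45,"tz":0,"roll":0},{"tx":-2,"ty":45,"tz":0,"roll":0},{"tx":-2,"ty":45,"tz":0,"roll":0},{"tx":-2,"ty":45,"tz":0,"roll":0},{"tx":-2,"ty":45,"tz":0,"roll":0},{"tx":-2,"ty":45,"tz":0,"roll":0}])

```text
t: 17.0
eef_pos: [0.535, 0.1927, 0.2165]
eef_rot: [[-0.219, 0.976, 0.001], [0.976, 0.219, 0.0], [-0.0, 0.001, -1.0]]
ft_force: [0.8, -0.4, -0.3]
finger_gap: 0.025
```

Emit:
arm_command(targets=[{"tx":-2,"ty":35,"tz":0,"roll":0},{"tx":0,"ty":25,"tz":0,"roll":0},{"tx":0,"ty":5,"tz":0,"roll":0},{"tx":0,"ty":0,"tz":0,"roll":0}])

```text
t: 17.4
eef_pos: [0.5331, 0.2561, 0.2159]
eef_rot: [[-0.22, 0.975, 0.0], [0.975, 0.22, -0.0], [-0.0, 0.0, -1.0]]
ft_force: [0.1, 0.4, 0.8]
finger_gap: 0.0248
```

```bash
python3 - <<'E'
from m2 import *
s=robot.get_state();print(s['eef_pos'],s['eef_rot'][:,1],s['ft_force'],s['t'])
cap(9)
E
```

```text
[0.53312253 0.25607634 0.21587533] [9.75425764e-01 2.20328089e-01 3.35644191e-04] [0.06477044 0.44458642 0.76438885] 17.4
```

View pics/scene9.png

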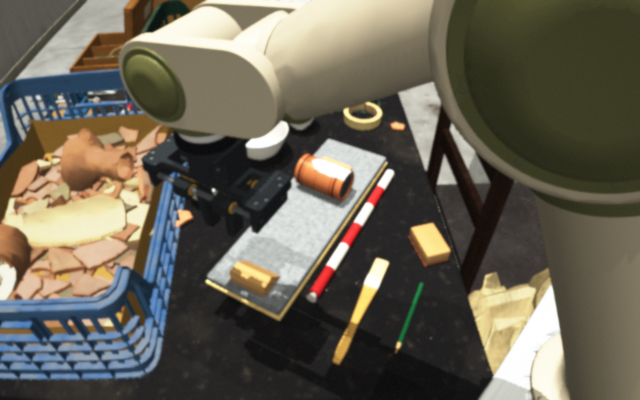

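```bash
python3 - <<'E'
from m2 import *
T=C('top');S=C('scene')
def tri(p,q):
    d1=T.ray([p])[0];d2=S.ray([q])[0]; A=np.c_[d1,-d2]; s=np.linalg.lstsq(A,S.o-T.o,rcond=None)[0]
    x=T.o+s[0]*d1;y=S.o+s[1]*d2; return ((x+y)/2).round(3),np.linalg.norm(x-y).round(3)
for p,q in [((322,8),(180,70)),((135,213),(150,290)),((135,213),(150,280)),((178,185),(120,300)),((178,185),(150,285))]: print(p,q,*tri(p,q))
# wall outer edge pixels in top at several heights
for z in (0,.08,.12,.16): print(z,T.plane([(190,197),(207,180),(240,147)],z)[:,:2].round(3).tolist())
a=cv2.imread('pics/scene0.png')[60:400,0:230]
cv2.imwrite('pics/cr.png',np.hstack([cv2.resize(a,None,fx=1.7,fy=1.7,interpolation=3),cv2.resize(cv2.imread('pics/top0.png')[0:220,100:340],None,fx=1.6,fy=2.627,interpolation=3)[:578]]))
E
```

```text
(322, 8) (180, 70) [0.957 0.037 0.205] 0.009
(135, 213) (150, 290) [0.524 0.4   0.21 ] 0.034
(135, 213) (150, 280) [0.523 0.395 0.226] 0.032
(178, 185) (120, 300) [0.627 0.391 0.065] 0.035
(178, 185) (150, 285) [0.608 0.363 0.098] 0.007
0 [[0.598, 0.366], [0.639, 0.325], [0.719, 0.246]]
0.08 [[0.585, 0.343], [0.624, 0.306], [0.698, 0.231]]
0.12 [[0.579, 0.332], [0.616, 0.296], [0.688, 0.224]]
0.16 [[0.573, 0.321], [0.608, 0.286], [0.677, 0.217]]
```

View pics/cr.png

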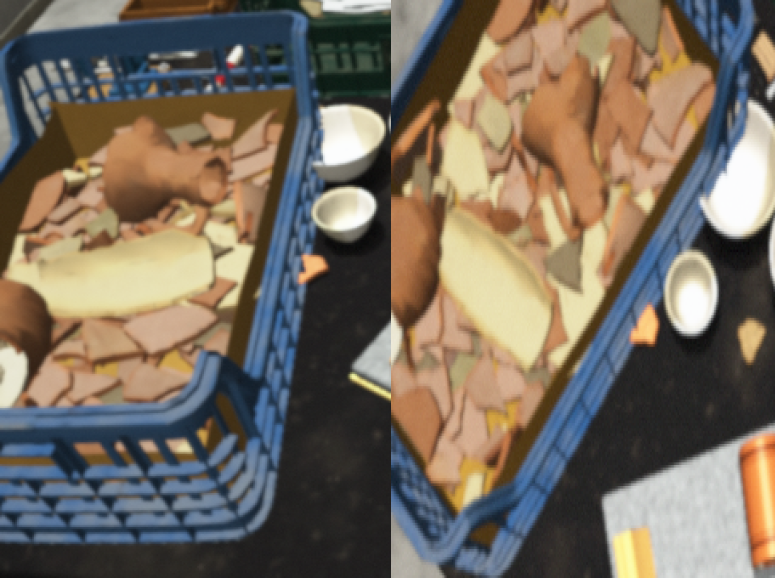

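Emit:
arm_command(targets=[{"tx":0,"ty":-6,"tz":-10,"roll":0},{"tx":0,"ty":0,"tz":-20,"roll":0},{"tx":0,"ty":0,"tz":-25,"roll":0},{"tx":0,"ty":0,"tz":-25,"roll":0},{"tx":0,"ty":0,"tz":-20,"roll":0},{"tx":0,"ty":0,"tz":-15,"roll":0},{"tx":0,"ty":0,"tz":0,"roll":0}])

```text
t: 18.2
eef_pos: [0.5322, 0.2482, 0.0983]
eef_rot: [[-0.218, 0.976, -0.004], [0.976, 0.218, -0.001], [-0.0, -0.005, -1.0]]
ft_force: [-0.2, 0.7, 0.2]
finger_gap: 0.0252
```

```bash
python3 - <<'E'
from m2 import *
cap(10)
cv2.imwrite('pics/s10.png',cv2.resize(cv2.imread('pics/scene10.png')[100:320,100:330],None,fx=2.7,fy=2.7,interpolation=3))
E
```

```text
(no output)
```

View pics/s10.png

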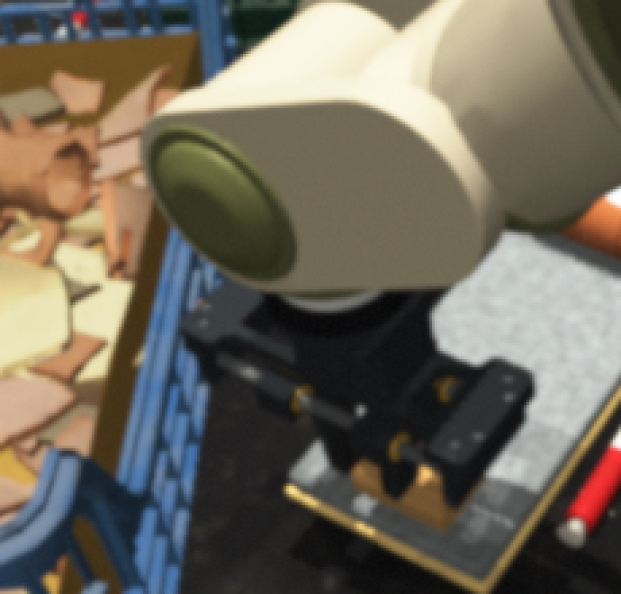

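Emit:
arm_command(targets=[{"tx":0,"ty":1,"tz":-12,"roll":0},{"tx":0,"ty":1,"tz":-12,"roll":0},{"tx":0,"ty":0,"tz":-10,"roll":0},{"tx":0,"ty":0,"tz":0,"roll":0}])

```text
t: 18.7
eef_pos: [0.5323, 0.2516, 0.0648]
eef_rot: [[-0.219, 0.976, -0.003], [0.976, 0.219, -0.001], [-0.0, -0.003, -1.0]]
ft_force: [-0.6, -0.2, 0.1]
finger_gap: 0.0251
```

Emit:
arm_command(targets=[{"tx":0,"ty":0,"tz":-4,"roll":0},{"tx":0,"ty":0,"tz":-5,"roll":0},{"tx":0,"ty":0,"tz":-5,"roll":0},{"tx":0,"ty":0,"tz":0,"roll":0}])

```text
t: 19.1
eef_pos: [0.5328, 0.2517, 0.0519]
eef_rot: [[-0.219, 0.976, -0.001], [0.976, 0.219, -0.0], [-0.0, -0.001, -1.0]]
ft_force: [0.8, -0.2, 0.9]
finger_gap: 0.0251
```

```bash
python3 - <<'E'
from m2 import *
cap(11)
cv2.imwrite('pics/s11.png',cv2.resize(cv2.imread('pics/scene11.png')[160:330,150:330],None,fx=3.3,fy=3.3,interpolation=3))
E
```

```text
(no output)
```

View pics/s11.png

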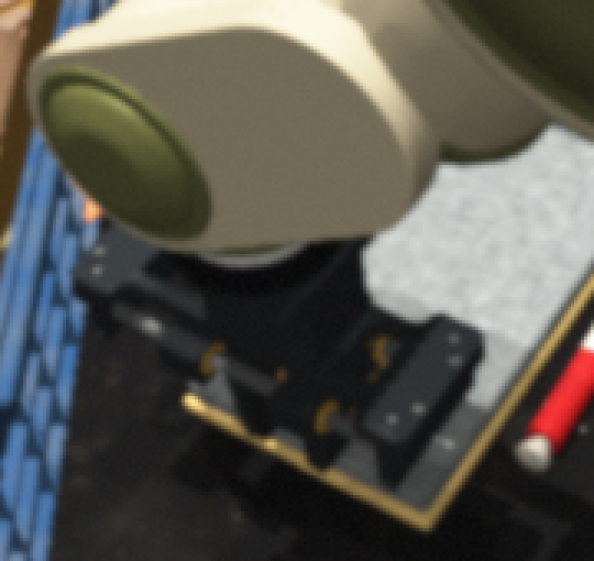

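Emit:
arm_command(targets=[{"tx":1.2,"ty":-5,"tz":-1,"roll":0},{"tx":1.2,"ty":-5,"tz":0,"roll":0},{"tx":1.7,"ty":-7,"tz":0,"roll":0},{"tx":2.5,"ty":-10,"tz":0,"roll":0},{"tx":3,"ty":-12,"tz":0,"roll":0},{"tx":3,"ty":-12,"tz":0,"roll":0},{"tx":3,"ty":-12,"tz":0,"roll":0},{"tx":3,"ty":-12,"tz":0,"roll":0},{"tx":3,"ty":-12,"tz":0,"roll":0},{"tx":3,"ty":-12,"tz":0,"roll":0},{"tx":3,"ty":-12,"tz":0,"roll":0},{"tx":2.5,"ty":-10,"tz":0,"roll":0}])

```text
t: 20.4
eef_pos: [0.5635, 0.1297, 0.0516]
eef_rot: [[-0.219, 0.976, 0.0], [0.976, 0.219, -0.0], [-0.0, 0.0, -1.0]]
ft_force: [0.1, 1.3, -0.3]
finger_gap: 0.0252
```

Emit:
arm_command(targets=[{"tx":2.5,"ty":-10,"tz":0,"roll":0},{"tx":2.5,"ty":-10,"tz":0,"roll":0},{"tx":2.5,"ty":-10,"tz":0,"roll":0},{"tx":2.5,"ty":-10,"tz":0,"roll":0},{"tx":2.5,"ty":-10,"tz":0,"roll":0},{"tx":2.5,"ty":-10,"tz":0,"roll":0},{"tx":2,"ty":-8,"tz":0,"roll":0},{"tx":1.5,"ty":-6,"tz":0,"roll":0},{"tx":1,"ty":-4,"tz":0,"roll":0},{"tx":0,"ty":0,"tz":0,"roll":0}])

```text
t: 21.4
eef_pos: [0.5828, 0.0523, 0.0516]
eef_rot: [[-0.219, 0.976, 0.0], [0.976, 0.219, -0.0], [-0.0, 0.0, -1.0]]
ft_force: [-0.1, 0.0, 1.5]
finger_gap: 0.0249
```

```bash
python3 - <<'E'
from m2 import *
s=robot.get_state();print(s['eef_pos'],s['ft_force'],s['t'])
c=np.array([.6105,-.0428]);y=np.radians(10.4);a=np.array([np.cos(y),np.sin(y)]);l=np.array([-np.sin(y),np.cos(y)])
d=s['eef_pos'][:2]-c; print(d@a,d@l)
cap(12)
cv2.imwrite('pics/s12.png',cv2.resize(cv2.imread('pics/scene12.png')[100:300,200:420],None,fx=3,fy=3,interpolation=3))
E
```

```text
[0.58283132 0.05234499 0.05157769] [-0.05030796  0.03376983  1.5241578 ] 21.4
-0.010038626827877423 0.09857662494356866
```

View pics/s12.png

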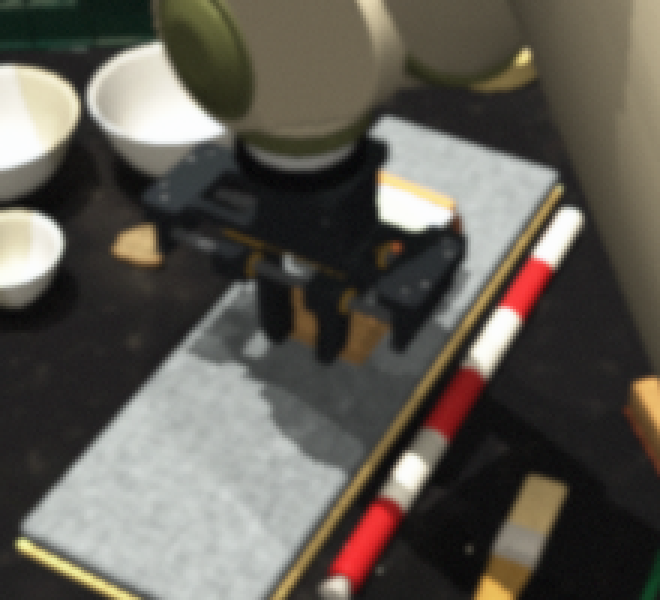

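Emit:
arm_command(targets=[{"tx":1,"ty":-4,"tz":0,"roll":0},{"tx":1,"ty":-4,"tz":0,"roll":0},{"tx":0.8,"ty":-3,"tz":0,"roll":0},{"tx":0.5,"ty":-2,"tz":0,"roll":0},{"tx":0.5,"ty":-2,"tz":0,"roll":0},{"tx":0.5,"ty":-2,"tz":0,"roll":0},{"tx":0.3,"ty":-1,"tz":0,"roll":0},{"tx":0.2,"ty":-1,"tz":0,"roll":0},{"tx":0,"ty":0,"tz":0,"roll":0}])

```text
t: 22.4
eef_pos: [0.5875, 0.0336, 0.0516]
eef_rot: [[-0.219, 0.976, 0.0], [0.976, 0.219, -0.0], [-0.0, 0.0, -1.0]]
ft_force: [-0.8, 0.2, -0.5]
finger_gap: 0.025
```

Emit:
arm_command(targets=[{"tx":-2,"ty":8,"tz":0,"roll":0},{"tx":-3,"ty":12,"tz":5,"roll":0},{"tx":-3,"ty":12,"tz":30,"roll":0},{"tx":0,"ty":20,"tz":40,"roll":0},{"tx":0,"ty":20,"tz":40,"roll":0},{"tx":-15,"ty":20,"tz":40,"roll":0},{"tx":-20,"ty":30,"tz":10,"roll":0},{"tx":-30,"ty":30,"tz":0,"roll":0},{"tx":-30,"ty":30,"tz":0,"roll":0},{"tx":-30,"ty":30,"tz":0,"roll":0},{"tx":-20,"ty":20,"tz":0,"roll":0},{"tx":0,"ty":0,"tz":0,"roll":0}])

```text
t: 23.6
eef_pos: [0.4315, 0.2683, 0.2172]
eef_rot: [[-0.224, 0.975, -0.0], [0.975, 0.224, 0.001], [0.001, -0.0, -1.0]]
ft_force: [0.3, 0.0, 1.3]
finger_gap: 0.0253
```

```bash
python3 - <<'E'
from m2 import *
s=robot.get_state();print(s['eef_pos'],s['ft_force'],s['t'])
cap(13)
a=cv2.imread('pics/scene13.png')[140:240,270:390];b=cv2.imread('pics/top13.png')[145:225,320:420]
cv2.imwrite('pics/s13.png',cv2.resize(a,None,fx=6,fy=5.9,interpolation=3))
cv2.imwrite('pics/t13.png',cv2.resize(b,None,fx=7,fy=7,interpolation=3))
topfill(13,[.6105,-.0428,.056],10.4,335,388)
E
```

```text
[0.43147065 0.26833837 0.21722937] [0.30131183 0.0179866  1.29731454] 23.6
[355 171  19  37 507]
top fill edges [ 31.3 -33.1] mid -0.9
```

View pics/t13.png

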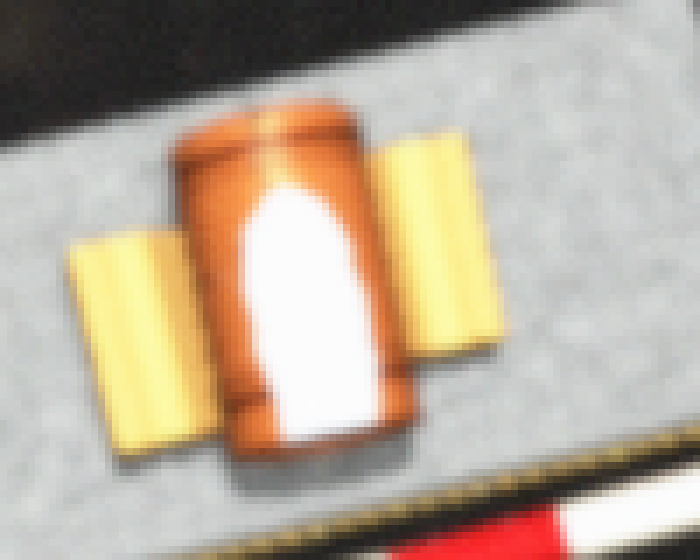

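View pics/s13.png

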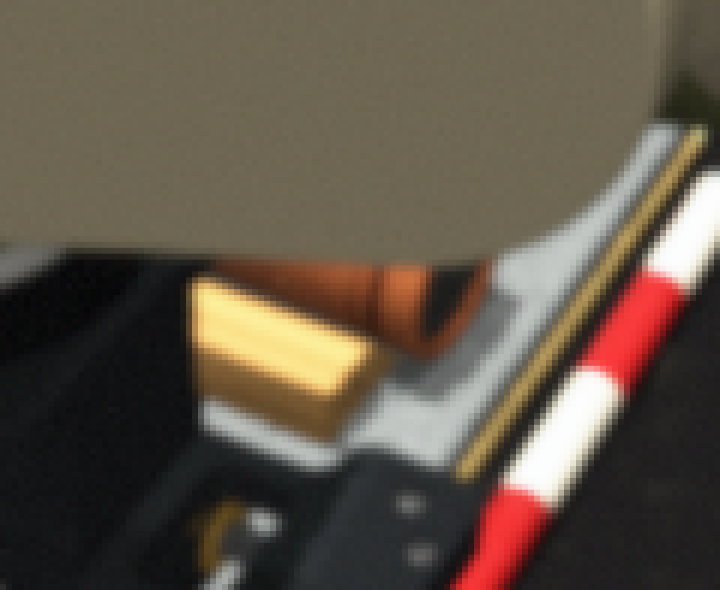

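```bash
python3 - <<'E'
from m2 import *
T=C('top')
c=np.array([.6105,-.0428]);y=np.radians(10.4);a=np.array([np.cos(y),np.sin(y)]);l=np.array([-np.sin(y),np.cos(y)])
for n,p,z in [('Lheel',((68,248),(114,455)),.05),('Rheel',((467,132),(507,340)),.05),('beakerL',((174,160),(228,440)),.056),('beakerR',((357,115),(418,405)),.056)]:
    P=T.plane([(320+v[0]/7-.5,145+v[1]/7-.5) for v in p],z)[:,:2]; d=P[0]-P[1]; m=P.mean(0)
    print(n,np.linalg.norm(d).round(4),np.degrees(np.arctan2(d[1],d[0])).round(1),((m-c)@a).round(4),((m-c)@l).round(4))
E
```

```text
Lheel 0.0703 11.3 -0.0083 0.0685
Rheel 0.0706 8.8 0.0037 -0.067
beakerL 0.0943 9.5 0.0005 0.0302
beakerR 0.0981 10.0 0.0015 -0.0323
```

Emit:
arm_command(targets=[{"tx":24,"ty":-33,"tz":0,"roll":0},{"tx":24,"ty":-33,"tz":0,"roll":0},{"tx":24,"ty":-33,"tz":0,"roll":0},{"tx":24,"ty":-33,"tz":0,"roll":0},{"tx":24,"ty":-33,"tz":0,"roll":0},{"tx":26,"ty":-32,"tz":0,"roll":0},{"tx":0,"ty":0,"tz":-35,"roll":0},{"tx":0,"ty":0,"tz":-35,"roll":0},{"tx":0,"ty":0,"tz":-35,"roll":0},{"tx":0,"ty":0,"tz":-30,"roll":0},{"tx":0,"ty":0,"tz":-20,"roll":0},{"tx":0,"ty":0,"tz":-10,"roll":0}])

```text
t: 24.9
eef_pos: [0.5803, 0.0677, 0.0496]
eef_rot: [[-0.218, 0.976, -0.003], [0.976, 0.218, 0.0], [0.001, -0.003, -1.0]]
ft_force: [0.3, 0.7, -0.3]
finger_gap: 0.0253
```

Emit:
arm_command(targets=[{"tx":0,"ty":0,"tz":0,"roll":0}])

```text
t: 25.0
eef_pos: [0.5804, 0.0681, 0.0506]
eef_rot: [[-0.218, 0.976, -0.002], [0.976, 0.218, 0.0], [0.001, -0.002, -1.0]]
ft_force: [0.2, 0.3, 0.7]
finger_gap: 0.0253
```

Emit:
arm_command(targets=[{"tx":1.2,"ty":-6,"tz":0,"roll":0},{"tx":1.2,"ty":-6,"tz":0,"roll":0},{"tx":1.3,"ty":-6,"tz":0,"roll":0},{"tx":1.3,"ty":-6,"tz":0,"roll":0},{"tx":1,"ty":-5,"tz":0,"roll":0},{"tx":0.6,"ty":-3,"tz":0,"roll":0},{"tx":0.4,"ty":-2,"tz":0,"roll":0},{"tx":0.4,"ty":-2,"tz":0,"roll":0},{"tx":0.2,"ty":-1,"tz":0,"roll":0},{"tx":0.2,"ty":-1,"tz":0,"roll":0},{"tx":0,"ty":0,"tz":0,"roll":0}])

```text
t: 26.1
eef_pos: [0.5883, 0.0308, 0.0516]
eef_rot: [[-0.219, 0.976, -0.0], [0.976, 0.219, -0.0], [0.0, -0.0, -1.0]]
ft_force: [-0.5, 0.3, -0.3]
finger_gap: 0.0251
```

Emit:
arm_command(targets=[{"tx":-1,"ty":4,"tz":0,"roll":0},{"tx":-2,"ty":10,"tz":0,"roll":0},{"tx":-3,"ty":12,"tz":20,"roll":0},{"tx":-3,"ty":12,"tz":40,"roll":0},{"tx":0,"ty":20,"tz":40,"roll":0},{"tx":-20,"ty":20,"tz":40,"roll":0},{"tx":-40,"ty":20,"tz":20,"roll":0},{"tx":-40,"ty":10,"tz":0,"roll":0},{"tx":-40,"ty":0,"tz":0,"roll":0},{"tx":-40,"ty":0,"tz":0,"roll":0},{"tx":-30,"ty":0,"tz":0,"roll":0},{"tx":0,"ty":0,"tz":0,"roll":0}])

```text
t: 27.3
eef_pos: [0.3658, 0.1395, 0.2118]
eef_rot: [[-0.221, 0.975, -0.001], [0.975, 0.221, 0.0], [0.0, -0.001, -1.0]]
ft_force: [0.0, -0.3, -0.2]
finger_gap: 0.0252
```

```bash
python3 - <<'E'
from m2 import *
s=robot.get_state();print(s['eef_pos'],s['ft_force'],s['t'])
cap(14)
a=cv2.imread('pics/scene14.png');b=cv2.imread('pics/top14.png')[145:225,320:420]
cv2.imwrite('pics/t14.png',cv2.resize(b,None,fx=7,fy=7,interpolation=3))
topfill(14,[.6105,-.0435,.056],10.4,335,388)
E
```

```text
[0.36581275 0.13950484 0.21176762] [ 0.04533786 -0.27959268 -0.15258774] 27.3
[356 171  19  37 501]
top fill edges [ 29.2 -34.8] mid -2.8
```

View pics/t14.png

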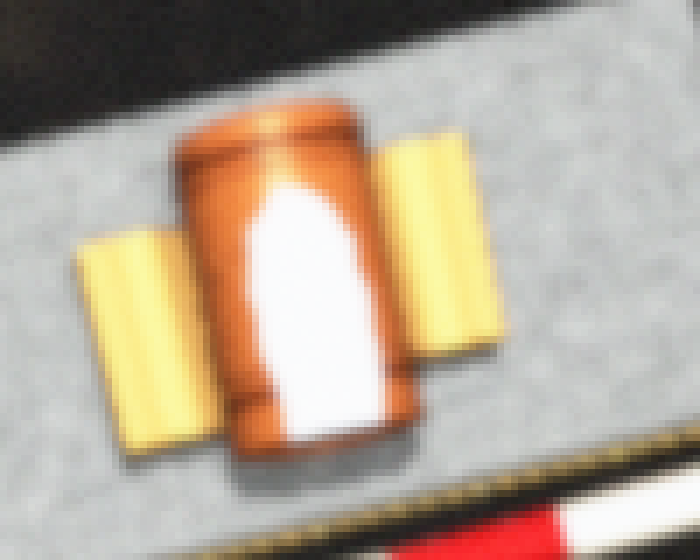

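View pics/scene14.png

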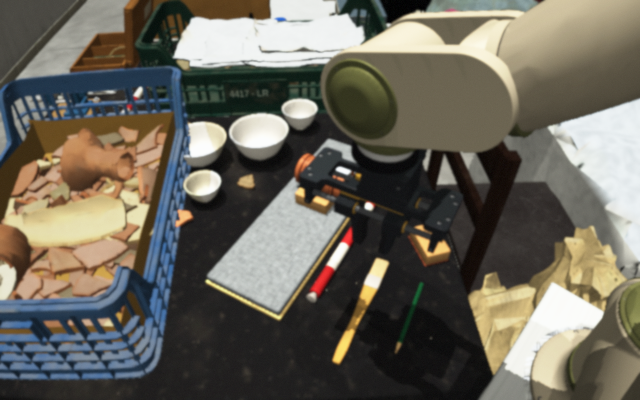

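```bash
python3 - <<'E'
from m2 import *
T=C('top')
c=np.array([.6105,-.0435]);y=np.radians(10.4);a=np.array([np.cos(y),np.sin(y)]);l=np.array([-np.sin(y),np.cos(y)])
for n,p in [('L',((77,248),(122,452))),('R',((467,132),(507,340)))]:
    P=T.plane([(320+v[0]/7-.5,145+v[1]/7-.5) for v in p],.05)[:,:2]; d=P[0]-P[1]; m=P.mean(0)
    print(n,np.degrees(np.arctan2(d[1],d[0])).round(1),((m-c)@a).round(4),((m-c)@l).round(4))
print(robot.close_job())
E
```

```text
L 11.2 -0.0083 0.0664
R 8.8 0.0038 -0.0663
the job is handed in; nothing more can be done
None
```

I rolled the beaker to the robot's right in three fingertip strokes until the fill faced up. I then pushed the right and the left chock up to it by their heels, and nudged the left one about 3 mm closer in a second push. The job is handed in after about 27 s of robot time; no verdict was reported.

Last checks, from the top camera:

| Check | Measured | Limit |
|---|---|---|
| Fill from straight up | about 3° | 14° |
| Left chock short of touching | about 1.4 mm (2 mm or so uncertain) | 6 mm |
| Right chock short of touching | about 1.3 mm (2 mm or so uncertain) | 6 mm |
| Chock angle to the beaker | within about 2° | 14° |
| Left chock off the beaker's middle | 8 mm | 35 mm |
| Right chock off the beaker's middle | 4 mm | 35 mm |

- **Not confirmed:** In the last scene-camera picture the arm hid the beaker and both chocks, so these figures rest on the top camera alone.
- **Small disagreement:** The final left-chock nudge seems to have turned the fill by about 2°. After the last roll the top camera read the fill at −1° and the scene camera between 0 and −5°.
- **Other things:** I saw no contact with the scale rod, block, bowl or brush, but I did not measure their positions.

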